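# File the stray photo boxes in the desk rack

## Robot

A 6-joint arm with a two-finger parallel gripper is mounted at the origin on the work surface. World frame = base frame: x ahead of the robot, y to its left, z up, the work surface at z = 0. Lengths are in m, angles in rad, forces in N, time in s.
With the tool pointing down it reaches from about 0.25 to 0.725 m from the base axis. Payload 4 kg.
Tool frame: the origin (TCP) lies midway between the tips of the shut fingers; the grasp point (between the pads) lies 19 mm behind it; z points along the fingers, y is the direction in which the jaws open and shut (so a half turn about z gives the same grasp; the last joint's range is limited). The gripper opens to 85 mm and grips with 20 to 120 N. Pads are 22 mm wide; open, the fingers measure 114 mm over their backs; the gripper's body (76 mm by 85 mm) begins 54 mm behind the grasp point. The pads swing forward as they close: fully open they stand 13 mm farther back than shut.
Start: joints at [-1.147, 0.241, 0.005, 1.335, 0, 1.571], TCP at [0.206, -0.456, 0.231] pointing down, gripper open.
Joint ranges: [-2.72, 2.72], [-1.05, 1.87], [-1.09, 1.28], [-1.99, 2.15], [-1.42, 1.44], [-3.14, 3.14]. Speed limits (rad/s): [2.79, 2.79, 3.14, 3.14, 3.14, 3.14].

## Interface

Orientations are given as a unit quaternion [x, y, z, w].
In Python, from workcell import get_obs, camera, camera_model, job_done, masks_of gives the robot as it stands.
- The arm moves only by the tool jog_arm, never from a script. Its argument "deltas" is a list that holds one entry, the list of rows, each a list of 7 numbers: the shift along the tool's x, y, z in mm, then the turn, a rotation vector about the tool's x, y, z in degrees, then the finger opening in mm, from 0 to 85.4. A call has 1 to 5 rows; each row shifts and turns the pose as measured when the row begins, along the tool's axes as they then stand; what a row does not reach is not made up. A row lasts 1/10 s, in which the tool goes at most 50 mm and 8.59 degrees, less where a joint would pass 70% of its speed; a pose out of reach is approached as far as the arm can. A call with a gripper value outside its range is refused whole. The fingers move at their own pace and stop on an object; the grip force is fixed at half the most. Time passes only in rows, so rows that do not move let the fingers close. It gives the time, the measured TCP pose, the force and the opening at its end, in the units of the state.
- get_obs(): the state, without advancing time (a new reading comes with each control period).
- camera(name): name is "side" or "top" or "wrist"; returns the picture (384x512x3 uint8, red, green, blue); there is no depth.
- camera_model(name): a dict with "fovy" (degrees; the focal length in pixels is half the picture's height over the tangent of half this angle, whatever the lens; pixels are square), "cx", "cy" (the principal point, pixels), "k1" (the pictures are not rectified: a ray, as slopes to the right and down, at radius r is drawn at 1 + k1 r^2 times it, then the intrinsics apply), "pose" (4x4, takes a point from camera to world coordinates); the wrist camera has in their place "T_tool_cam" (4x4, takes a point from camera to tool coordinates, whose origin is the TCP and whose axes are the flange's). Camera axes: x right, y down, z forward; pixel columns grow to the right and rows downward; lengths in m; the calibration is good to about 2 mm. A picture is of the moment at which its call begins: read the wrist's pose just before it. camera_model takes no time and is no camera call.
- job_done(): hands the job in, once; it reports no verdict.
Trained networks look in the newest picture that a camera, given by its name, has taken for a name from the list of things; names that differ only in an ending like _2 or _b are one class to them, and where a whole thing is asked for, a point or a joint stands for the part that bears it (a point fixed in the world has none). Each returns a list of dicts, best first, with "conf" (0 to 1); they miss things now and then, are a little off and sometimes report something else, mostly with a low value. They report only what shows in the picture. A call takes as long as a camera call.
- masks_of(target, camera): "pixels" (384x512 bool, what is visible of it) and "at" ([column, row] in pixels, amid what is visible of it).
The state is a dict: "clock": time; "joint_pos": joint angles; "joint_vel": joint speeds; "tau": joint torques, N m; "eef_pos": TCP position; "tool_rot": TCP orientation; "ft_force": force on the tool from outside, world axes, zero at the start; "ft_torque": the same for the moment, N m; "grip_width": finger opening in m.
Only numpy, scipy, OpenCV 4.12 (cv2) and the standard library are available. Lean on these libraries where they do the work, as an engineer would, in place of code of your own. Each camera call takes 0.05 s, during which the arm holds its last target. There are 200 camera calls.

## Task

Put the numbered photo boxes that lie or stand about on the desk back into the wooden rack, so that all the boxes stand there upright in number order, 1 at the left as seen from the robot (a box's number is the count of cream bars on its lid, repeated as bands round it). Stand up the ones that have fallen over, and make room for each between its neighbours by sliding the boxes in the rack apart; those may not be lifted out or turned round. Leave everything else on the desk where it is.

Things in the scene. Friction and masses are not known exactly. Their poses are not given: they have to be found in the camera images.
- rack: fixed oak desk rack, 86 x 308 x 80 mm; origin: centre of its underside; z up, y along the row (+y: left end seen from the robot), x across it, away from the robot. Inner floor 12 mm above the desk, 288 mm long (y +-144 mm), 70 mm deep. Heights above the desk: end panels 80, front rail 52, back rail 58 mm (rails 8 mm thick). Boxes in it slide along when pushed
- box1: closed rigid photo box number 1, brick red, 1 cream band round it and 1 cream bar on its top; 62 x 30 x 100 mm (x, y, z), about 0.18 kg; origin: its centre; z points to its top (lid end), y along the row when filed, x across it. Already standing in the rack.
- box2: photo box number 2, dark green with 2 cream bands round it and 2 cream bars on its top; same size, origin and axes as box1. Fallen flat on a broad face on the desk at the start; may be filed either way round about z; it may be absent (None from the start).
- box3: photo box number 3, mustard yellow with 3 cream bands round it and 3 cream bars on its top; same size, origin and axes as box1. Already standing in the rack.
- box4: photo box number 4, blue with 4 cream bands round it and 4 cream bars on its top; same size, origin and axes as box1. Standing upright on the desk at the start; may be filed either way round about z; it may be absent (None from the start).
- box5: photo box number 5, turquoise with 5 cream bands round it and 5 cream bars on its top; same size, origin and axes as box1. Already standing in the rack.
- box6: photo box number 6, pink with 6 cream bands round it and 6 cream bars on its top; same size, origin and axes as box1. Fallen flat on a broad face on the desk at the start; may be filed either way round about z; it may be absent (None from the start).
- box7: photo box number 7, near-black with 7 cream bands round it and 7 cream bars on its top; same size, origin and axes as box1. Already standing in the rack.
- box8: photo box number 8, purple with 8 cream bands round it and 8 cream bars on its top; same size, origin and axes as box1. Standing upright on the desk at the start; may be filed either way round about z; it may be absent (None from the start).
- box9: photo box number 9, brown with 9 cream bands round it and 9 cream bars on its top; same size, origin and axes as box1. Already standing in the rack.
- mug: grey-green mug, 80 mm across plus its handle, 85 mm high; origin: centre of its underside; not part of the job, leave it alone
- amber: amber glass bottle with a black cap, 66 mm across, 170 mm high; origin: centre of its underside; not part of the job, leave it alone
- flask: clear glass jar with a steel cap, 72 mm across, 100 mm high; origin: centre of its underside; not part of the job, leave it alone
- succulent: succulent in a white pot, 88 mm across, about 105 mm high; origin: centre of its underside; not part of the job, leave it alone
- pencup: dark steel pen cup, 76 mm across, 95 mm high; origin: centre of its underside; not part of the job, leave it alone
- notebook: thick closed notebook lying flat, 154 x 102 x 18 mm; origin: centre of its underside; not part of the job, leave it alone

How it is judged:
At the end, for the whole second after the job is handed in: every box present stands in the rack: tilt under 0.10 rad, centre 57 to 68 mm above the rack's underside, within 12 mm of its middle line (x) and 133 mm along the row (y), at rest (under 0.02 m/s), in number order from +y to -y with neighbours' centres 26 mm or more apart (angle between each of box1, box2, box3, box4, box5, box6, box7, box8, box9's own z axis and vertical below 0.1 rad and z of box1 in the frame of rack between 0.057 and 0.068 m and x of box1 in the frame of rack between -0.012 and 0.012 m and y of box1 in the frame of rack between -0.133 and 0.133 m and linear speed of each of box1, box2, box3, box4, box5, box6, box7, box8, box9 below 0.02 m/s and z of box2 in the frame of rack between 0.057 and 0.068 m and x of box2 in the frame of rack between -0.012 and 0.012 m and y of box2 in the frame of rack between -0.133 and 0.133 m and z of box3 in the frame of rack between 0.057 and 0.068 m and x of box3 in the frame of rack between -0.012 and 0.012 m and y of box3 in the frame of rack between -0.133 and 0.133 m and z of box4 in the frame of rack between 0.057 and 0.068 m and x of box4 in the frame of rack between -0.012 and 0.012 m and y of box4 in the frame of rack between -0.133 and 0.133 m and z of box5 in the frame of rack between 0.057 and 0.068 m and x of box5 in the frame of rack between -0.012 and 0.012 m and y of box5 in the frame of rack between -0.133 and 0.133 m and z of box6 in the frame of rack between 0.057 and 0.068 m and x of box6 in the frame of rack between -0.012 and 0.012 m and y of box6 in the frame of rack between -0.133 and 0.133 m and z of box7 in the frame of rack between 0.057 and 0.068 m and x of box7 in the frame of rack between -0.012 and 0.012 m and y of box7 in the frame of rack between -0.133 and 0.133 m and z of box8 in the frame of rack between 0.057 and 0.068 m and x of box8 in the frame of rack between -0.012 and 0.012 m and y of box8 in the frame of rack between -0.133 and 0.133 m and z of box9 in the frame of rack between 0.057 and 0.068 m and x of box9 in the frame of rack between -0.012 and 0.012 m and y of box9 in the frame of rack between -0.133 and 0.133 m and y of each of box3, box2 in the frame of box1 below -0.026 m and y of box2 in the frame of box3 above 0.026 m and y of each of box5, box4 in the frame of box3 below -0.026 m and y of box4 in the frame of box5 above 0.026 m and y of each of box7, box6 in the frame of box5 below -0.026 m and y of box6 in the frame of box7 above 0.026 m and y of each of box9, box8 in the frame of box7 below -0.026 m and y of box8 in the frame of box9 above 0.026 m); the robot touches nothing.
It fails at once if a box that was already in the rack (the odd numbers) is lifted out (raised more than 45 mm) (height (world z) of any of box1, box3, box5, box7, box9 above 0.107 m).
It fails at once if one of the other things on the desk is moved more than 40 mm or tipped (distance of any of mug, amber, flask, succulent, pencup, notebook from where it was at the start of the episode above 0.04 m or angle between any of mug, amber, flask, succulent, pencup, notebook's own z axis and vertical above 0.35 rad).
Of box2, box4, box6, box8 only 3 to 4 are there at a start; the rules pass over those that are not, and their reading is None.
At some moment in a run one of box2, box4, box6, box8 may be knocked a few centimetres aside while the robot is not near it.
Once in a run the grip may slacken for a moment while it holds something.
It also fails if it takes over 210 s, if anything falls off the work surface, if the arm or the gripper's body presses on something with over 40 N, if the wrist force passes 120 N, or if a joint passes its speed limit or range.

## Working session

There is one attempt and no reset: what is moved stays moved. The work goes in short steps, Python scripts to look and compute and a tool call to move; the robot and the scene stay as the last step left them, time stands still between calls to the robot, and variables do not carry over. Pictures are saved under pics/ and viewed, about 12 in all and at most 16, crops included, and the job is handed in when it is done.

Besides the shell and the picture viewer there is one more tool, called after ">>>" by a JSON object that holds its "method" and its "body". jog_arm: Moves the arm, as the interface text tells. Its arguments: {"type":"object","properties":{"deltas":{"type":"array"}},"required":["deltas"]}

```bash
mkdir -p pics; ls
cat > h.py <<'E'
import numpy as np, cv2
from scipy.spatial.transform import Rotation as R
from workcell import get_obs, camera, camera_model, job_done, masks_of
def cam(name):
    m=camera_model(name); f=192/np.tan(np.radians(m['fovy'])/2)
    if 'pose' in m: T=np.array(m['pose'])
    else:
        o=get_obs(); W=np.eye(4); W[:3,:3]=R.from_quat(o['tool_rot']).as_matrix(); W[:3,3]=o['eef_pos']; T=W@np.array(m['T_tool_cam'])
    return f,m['cx'],m['cy'],m['k1'],T
def shot(name,save=None):
    c=cam(name); im=camera(name)
    if save: cv2.imwrite('pics/'+save,im[:,:,::-1])
    return im,c
def proj(P,c):
    f,cx,cy,k,T=c; P=np.atleast_2d(P); q=(P-T[:3,3])@T[:3,:3]; s=q[:,:2]/q[:,2:]
    s=s*(1+k*(s**2).sum(1,keepdims=True)); return s*f+[cx,cy]
def unproj(uv,z,c):
    f,cx,cy,k,T=c; d=(np.atleast_2d(uv)-[cx,cy])/f; s=d.copy()
    for _ in range(20): s=d/(1+k*(s**2).sum(1,keepdims=True))
    r=np.c_[s,np.ones(len(s))]@T[:3,:3].T; t=(np.asarray(z)-T[2,3])/r[:,2]
    return T[:3,3]+r*t[:,None]
E
python3 - <<'E'
from h import *
for n in ('top','side'):
    im,c=shot(n,n+'0.png'); print(n,c[0],c[3],np.round(c[4],3).tolist())
    for t in ['rack']+['box%d'%i for i in range(1,10)]:
        for d in masks_of(t,n)[:2]:
            p=d['pixels']; r=cv2.minAreaRect(np.argwhere(p)[:,::-1].astype(np.float32)) if p.any() else None
            print(t,round(d['conf'],2),np.round(d['at']),p.sum(),np.round(np.r_[r[0],r[1],r[2]],0) if r else '')
print(get_obs()['clock'])
E
```

```text
pics
top 388.6337491703847 -0.015612221628350452 [[0.075, -0.975, 0.207, 0.316], [-0.997, -0.073, 0.017, 0.021], [-0.002, -0.208, -0.978, 1.125], [0.0, 0.0, 0.0, 1.0]]
rack 0.88 [178. 185.] 1960 [201. 178.  34. 110.  80.]
rack 0.73 [384. 246.] 870 [383. 242.  38.  24.  39.]
box1 0.97 [292. 166.] 467 [293. 164.  25.  20.  41.]
box1 0.9 [382. 243.] 933 [383. 242.  39.  25.  38.]
box2 0.97 [292. 166.] 467 [293. 164.  25.  20.  41.]
box2 0.9 [382. 243.] 933 [383. 242.  39.  25.  38.]
box3 0.97 [292. 166.] 467 [293. 164.  25.  20.  41.]
box3 0.9 [382. 243.] 933 [383. 242.  39.  25.  38.]
box4 0.97 [292. 166.] 467 [293. 164.  25.  20.  41.]
box4 0.9 [382. 243.] 933 [383. 242.  39.  25.  38.]
box5 0.97 [292. 166.] 467 [293. 164.  25.  20.  41.]
box5 0.9 [382. 243.] 933 [383. 242.  39.  25.  38.]
box6 0.97 [292. 166.] 467 [293. 164.  25.  20.  41.]
box6 0.9 [382. 243.] 933 [383. 242.  39.  25.  38.]
box7 0.97 [292. 166.] 467 [293. 164.  25.  20.  41.]
box7 0.9 [382. 243.] 933 [383. 242.  39.  25.  38.]
box8 0.97 [292. 166.] 467 [293. 164.  25.  20.  41.]
box8 0.9 [382. 243.] 933 [383. 242.  
[... 648 characters left out ...]
.  87.]
box3 0.83 [233. 206.] 308 [233. 213.  35.  20.  37.]
box4 0.91 [252. 175.] 703 [251. 174.  34.  23.  87.]
box4 0.83 [233. 206.] 308 [233. 213.  35.  20.  37.]
box5 0.91 [252. 175.] 703 [251. 174.  34.  23.  87.]
box5 0.83 [233. 206.] 308 [233. 213.  35.  20.  37.]
box6 0.91 [252. 175.] 703 [251. 174.  34.  23.  87.]
box6 0.83 [233. 206.] 308 [233. 213.  35.  20.  37.]
box7 0.91 [252. 175.] 703 [251. 174.  34.  23.  87.]
box7 0.83 [233. 206.] 308 [233. 213.  35.  20.  37.]
box8 0.91 [252. 175.] 703 [251. 174.  34.  23.  87.]
box8 0.83 [233. 206.] 308 [233. 213.  35.  20.  37.]
box9 0.91 [252. 175.] 703 [251. 174.  34.  23.  87.]
box9 0.83 [233. 206.] 308 [233. 213.  35.  20.  37.]
1.1
```

```bash
python3 -c "
import cv2,numpy as np
a=cv2.imread('pics/top0.png');print(a.shape)
cv2.imwrite('pics/top0b.png',cv2.resize(a,(800,600),interpolation=cv2.INTER_CUBIC))"
```

```text
(384, 512, 3)
```

View pics/top0b.png

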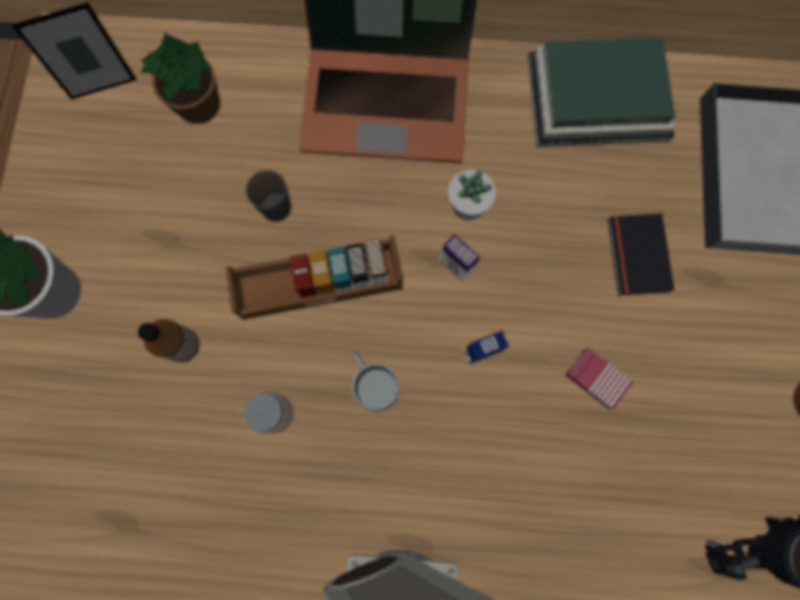

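View pics/side0.png

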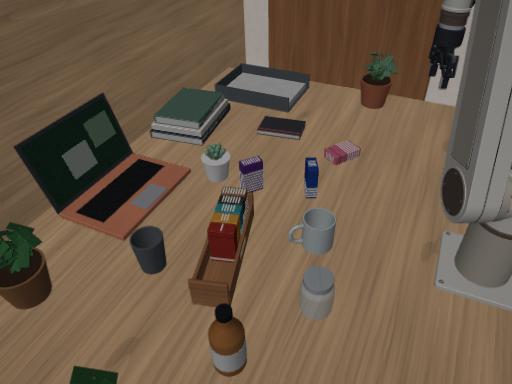

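The top view (800 px wide) shows the rack at about (315,278), holding boxes 1, 3, 5, 7 and 9 pushed towards its right end. Purple box 8 stands at (460,255) and blue box 4 stands at (487,347). Pink box 6 lies at (600,378). There is no dark green box, so box 2 is absent. The side view agrees.

I'll fit poses to the masks.

```bash
cat >> h.py <<'E'
from scipy.optimize import minimize
def corners(dim,x,y,yaw,z0):
    g=np.array([[i,j,k] for i in(-.5,.5) for j in(-.5,.5) for k in(0,1)])*dim
    return R.from_euler('z',yaw).apply(g)+[x,y,z0]
def sil(P,c,S=4):
    h=cv2.convexHull((proj(P,c)*S).astype(np.float32)).round().astype(np.int32)
    m=np.zeros((384*S,512*S),np.uint8); cv2.fillConvexPoly(m,h,1); return m
def fit(obs,dim,z0,x0):
    "obs: list of (mask,cam); returns x,y,yaw,IoU"
    S=4; ms=[(cv2.resize(m.astype(np.uint8),(512*S,384*S),interpolation=cv2.INTER_NEAREST),c) for m,c in obs]
    def cost(p):
        s=0
        for m,c in ms:
            q=sil(corners(dim,p[0],p[1],p[2],z0),c,S); s+=1-(q&m).sum()/max(1,(q|m).sum())
        return s/len(ms)
    best=None
    for dy in np.radians([0,45,90,135]) if len(x0)<3 else [0]:
        st=[x0[0],x0[1],(x0[2] if len(x0)>2 else 0)+dy]
        sx=np.array(st)+np.array([[0,0,0],[.02,0,0],[0,.02,0],[0,0,.3]])
        r=minimize(cost,st,method='Nelder-Mead',options=dict(initial_simplex=sx,xatol=1e-4,fatol=1e-4))
        if best is None or r.fun<best.fun: best=r
    return np.r_[best.x[:2],np.degrees(best.x[2]),1-best.fun]
def dets(name,target='box1',save=None,thr=.3):
    im,c=shot(name,save); return im,c,[d for d in masks_of(target,name) if d['conf']>thr]
UP=(.062,.030,.100); FLAT=(.062,.100,.030)
E
python3 - <<'E'
from h import *
im,c,D=dets('top'); u=np.zeros((384,512),bool)
for d in D:
    p=d['pixels']; col=np.median(im[p],0); w=unproj([d['at']],[.05],c)[0]
    print(np.round(d['at']),p.sum(),round(d['conf'],2),col,np.round(w,3),end=' ')
    if d['at'][0]>270: 
        for nm,dim in(('UP',UP),('FLAT',FLAT)): print(nm,np.round(fit([(p,c)],dim,0,w[:2]),3),end=' ')
    else: u|=p
    print()
r=masks_of('rack','top')[0]['pixels']; n,l,st,_=cv2.connectedComponentsWithStats((r|u).astype(np.uint8)); print(st[1:].tolist())
h=cv2.morphologyEx((r|u).astype(np.uint8),cv2.MORPH_CLOSE,np.ones((5,5)))
w=unproj([[201,178]],[.03],c)[0]; print('rack centre approx',w, fit([(r|u,c)],(.086,.308,.075),0,[w[0],w[1],.1]))
for t in 'mug amber flask succulent pencup notebook'.split():
    for d in masks_of(t,'top')[:1]: print(t,round(d['conf'],2),np.round(unproj([d['at']],[.05],c)[0],3))
E
```

```text
[293. 165.] 427 0.89 [92. 80. 86.] [ 0.631 -0.062  0.05 ] UP [ 0.63  -0.064 52.73   0.909] FLAT [ 6.40000e-01 -7.30000e-02  1.46277e+02  5.34000e-01] 
[312. 221.] 385 0.87 [67. 64. 80.] [ 0.471 -0.124  0.05 ] UP [  0.468  -0.119 -63.149   0.92 ] FLAT [ 0.476 -0.124 48.42   0.481] 
[238. 167.] 295 0.83 [112. 100.  87.] [0.612 0.093 0.05 ] 
[230. 171.] 308 0.82 [75. 72. 67.] [0.598 0.116 0.05 ] 
[214. 173.] 319 0.67 [56. 84. 85.] [0.589 0.161 0.05 ] 
[204. 175.] 369 0.61 [121.  85.  36.] [0.582 0.189 0.05 ] 
[192. 175.] 340 0.6 [88. 35. 25.] [0.578 0.223 0.05 ] 
[383. 242.] 914 0.58 [126.   83.5  80. ] [ 0.43  -0.322  0.05 ] UP [ 0.423 -0.327 46.637  0.624] FLAT [  0.432  -0.333 145.525   0.963] 
[[146, 151, 112, 53, 3662]]
rack centre approx [0.57690877 0.1999165  0.03      ] [ 0.57431045  0.19388945 15.20994384  0.92297739]
mug 0.94 [0.387 0.075 0.05 ]
amber 0.75 [0.441 0.448 0.05 ]
flask 0.91 [0.321 0.258 0.05 ]
succulent 0.9 [ 0.758 -0.079  0.05 ]
pencup 0.58 [0.731 0.294 0.05 ]
notebook 0.91 [ 0.666 -0.399  0.05 ]
```

```bash
cat >> h.py <<'E'
def yawof(q): # yaw of jaw axis, deg
    M=R.from_quat(q).as_matrix(); return np.degrees(np.arctan2(M[1,1],M[0,1]))
def plan(xyz,jaw,grip,step=40,o=None,flip=None):
    "rows to a tool-down pose with jaw axis at world yaw `jaw` deg"
    o=o or get_obs(); R0=R.from_quat(o['tool_rot']); best=None
    for k in (0,180):
        j=np.radians(jaw+k); Y=np.array([np.cos(j),np.sin(j),0]); Z=np.array([0,0,-1.]); R1=R.from_matrix(np.c_[np.cross(Y,Z),Y,Z])
        v=(R0.inv()*R1).as_rotvec()
        if best is None or np.linalg.norm(v)<np.linalg.norm(best): best=v
        if flip==k: best=v; break
    v=best; d=np.asarray(xyz)-o['eef_pos']; n=int(max(np.ceil(np.linalg.norm(d)*1000/step),np.ceil(np.degrees(np.linalg.norm(v))/8),1))
    rows=[]
    for i in range(n):
        Ri=R0*R.from_rotvec(v*i/n); rows.append(np.r_[Ri.inv().apply(d/n)*1000,np.degrees(v/n),grip])
    print('n',n,'turn',np.round(np.degrees(v),1),'q',np.round(o['joint_pos'],2),'pos',np.round(o['eef_pos'],4),'jaw',round(yawof(o['tool_rot']),1))
    for i in range(0,n,5): print([np.round(r,1).tolist() for r in rows[i:i+5]])
E
python3 - <<'E'
from h import *
m=camera_model('wrist'); print(m['fovy'],np.round(m['T_tool_cam'],3).tolist())
plan([.52,.17,.36],15,85)
E
```

```text
62.1995751112416 [[-0.001, -0.964, -0.267, 0.068], [1.0, -0.001, 0.0, 0.0], [-0.001, -0.267, 0.964, -0.142], [0.0, 0.0, 0.0, 1.0]]
n 18 turn [  0.   -0.  -80.7] q [-1.15  0.24  0.01  1.34  0.    1.57] pos [ 0.2056 -0.4558  0.2313] jaw -65.7
[[30.2, -24.5, -7.1, 0.0, -0.0, -4.5, 85.0], [32.0, -22.1, -7.1, 0.0, -0.0, -4.5, 85.0], [33.7, -19.5, -7.1, 0.0, -0.0, -4.5, 85.0], [35.1, -16.8, -7.1, 0.0, -0.0, -4.5, 85.0], [36.3, -14.0, -7.1, 0.0, -0.0, -4.5, 85.0]]
[[37.3, -11.1, -7.1, 0.0, -0.0, -4.5, 85.0], [38.0, -8.2, -7.1, 0.0, -0.0, -4.5, 85.0], [38.6, -5.2, -7.1, 0.0, -0.0, -4.5, 85.0], [38.8, -2.2, -7.1, 0.0, -0.0, -4.5, 85.0], [38.9, 0.9, -7.1, 0.0, -0.0, -4.5, 85.0]]
[[38.7, 3.9, -7.1, 0.0, -0.0, -4.5, 85.0], [38.3, 6.9, -7.1, 0.0, -0.0, -4.5, 85.0], [37.6, 9.9, -7.1, 0.0, -0.0, -4.5, 85.0], [36.7, 12.8, -7.1, 0.0, -0.0, -4.5, 85.0], [35.6, 15.7, -7.1, 0.0, -0.0, -4.5, 85.0]]
[[34.3, 18.4, -7.1, 0.0, -0.0, -4.5, 85.0], [32.7, 21.0, -7.1, 0.0, -0.0, -4.5, 85.0], [31.0, 23.5, -7.1, 0.0, -0.0, -4.5, 85.0]]
```

>>> {"method": "jog_arm", "body": {"deltas": [[[30,-24,-6,0,0,-4.5,85],[32,-22,-6,0,0,-4.5,85],[34,-19,-6,0,0,-4.5,85],[35,-17,-6,0,0,-4.5,85],[36,-14,-6,0,0,-4.5,85]]]}}

```text
clock: 2.05
eef_pos: [0.2931, -0.2811, 0.2605]
tool_rot: [0.917, 0.399, -0.0, -0.0]
ft_force: [1.3, -0.2, 0.3]
grip_width: 0.0854
```

>>> {"method": "jog_arm", "body": {"deltas": [[[37,-11,-6,0,0,-4.5,85],[38,-8,-6,0,0,-4.5,85],[39,-5,-6,0,0,-4.5,85],[39,-2,-6,0,0,-4.5,85],[39,1,-6,0,0,-4.5,85]]]}}

```text
clock: 2.55
eef_pos: [0.3812, -0.0989, 0.2929]
tool_rot: [0.817, 0.577, 0.001, 0.002]
ft_force: [0.9, -0.0, 0.8]
grip_width: 0.0851
```

>>> {"method": "jog_arm", "body": {"deltas": [[[39,4,-6,0,0,-4.5,85],[38,7,-6,0,0,-4.5,85],[38,10,-6,0,0,-4.5,85],[37,13,-6,0,0,-4.5,85],[36,16,-6,0,0,-4.5,85]]]}}

```text
clock: 3.05
eef_pos: [0.4662, 0.0869, 0.3255]
tool_rot: [0.682, 0.731, 0.002, 0.004]
ft_force: [0.7, -0.2, 0.1]
grip_width: 0.0852
```

```bash
python3 -c "
from h import *
plan([.55,.22,.33],15,85)"
```

```text
n 4 turn [  0.4   0.2 -11.1] q [ 0.19  0.16  0.15  1.55 -0.    1.69] pos [0.4662 0.0869 0.3255] jaw 3.9
[[31.8, 23.2, -1.0, 0.1, 0.0, -2.8, 85.0], [30.6, 24.7, -1.1, 0.1, 0.0, -2.8, 85.0], [29.4, 26.2, -1.1, 0.1, 0.0, -2.8, 85.0], [28.1, 27.5, -1.1, 0.1, 0.0, -2.8, 85.0]]
```

Motion tracks well.

>>> {"method": "jog_arm", "body": {"deltas": [[[32,23,-1,0,0,-2.8,85],[31,25,-1,0,0,-2.8,85],[29,26,-1,0,0,-2.8,85],[28,27,-1,0,0,-2.8,85],[0,0,0,0,0,0,85]]]}}

```text
clock: 3.55
eef_pos: [0.5525, 0.2316, 0.3291]
tool_rot: [0.601, 0.799, 0.002, 0.004]
ft_force: [0.2, -0.0, -0.9]
grip_width: 0.0853
```

Run:
```python
from h import *
im,c,D=dets('wrist',save='w1.png')
print(get_obs()['eef_pos'],yawof(get_obs()['tool_rot']))
for d in D:
    p=d['pixels']; print(np.round(d['at']),p.sum(),round(d['conf'],2),np.round(unproj([d['at']],[.08],c)[0],3))
rk=[d for d in masks_of('rack','wrist') if d['conf']>.4]
np.savez('w1.npz',rack=rk[0]['pixels'],box=np.array([d['pixels'] for d in D]))
```

```text
[0.55105048 0.22842356 0.33052727] 15.868928907079972
[259. 241.] 1284 0.89 [0.588 0.134 0.08 ]
[260. 213.] 1373 0.78 [0.578 0.172 0.08 ]
[259. 179.] 1914 0.69 [0.565 0.215 0.08 ]
[254. 332.] 758 0.68 [ 0.621 -0.007  0.08 ]
[260. 265.] 1180 0.65 [0.599 0.1   0.08 ]
[259. 284.] 1040 0.59 [0.606 0.071 0.08 ]
[153. 325.] 197 0.45 [ 0.478 -0.036  0.08 ]
```

View pics/w1.png

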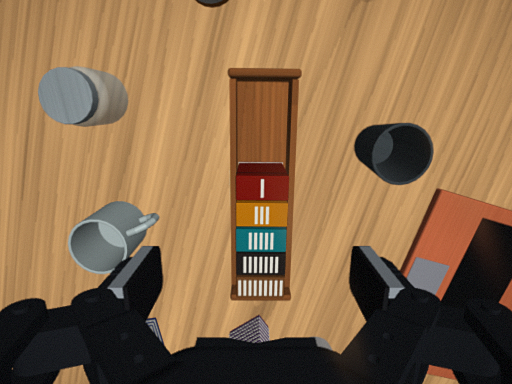

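```bash
cat >> h.py <<'E'
def fitrack(c,m,x0):
    m=m.astype(np.uint8); pts=cv2.findContours(m,0,2)[0]; k=max(pts,key=len)
    M=np.zeros_like(m); cv2.fillConvexPoly(M,cv2.convexHull(k),1); return fit([(M,c)],(.086,.308,.080),0,x0)
def torack(P,rk): # world -> rack xy
    a=np.radians(rk[2]); d=np.atleast_2d(P)[:,:2]-rk[:2]; return d@np.array([[np.cos(a),-np.sin(a)],[np.sin(a),np.cos(a)]])
def toworld(p,rk):
    a=np.radians(rk[2]); p=np.atleast_2d(p); return p@np.array([[np.cos(a),np.sin(a)],[-np.sin(a),np.cos(a)]])+rk[:2]
E
python3 - <<'E'
from h import *
c=cam('wrist'); z=np.load('w1.npz'); im=cv2.imread('pics/w1.png')
r=z['rack']; 
# keep rack blob incl. boxes
U=r.copy()
for b in z['box']:
    at=np.argwhere(b).mean(0)
    if 225<at[1]<300 and at[0]<300: U|=b
rk=fitrack(c,U,[.58,.19,np.radians(15)]); print('rack',rk)
np.save('rk.npy',rk)
for (u,v) in [(262,188),(261,214),(261,240),(261,264),(260,288)]:
    s=im[v-9:v+10,u-24:u+25].min(2).astype(float); th=(s>120); yy,xx=np.nonzero(th)
    p=[u-24+xx.mean(),v-9+yy.mean()]; print(np.round(p,1),th.sum(),np.round(torack(unproj([p],[.112],c),rk)*1000,1))
# rack corners at top of left/right panel from picture
for uv in [(229,69),(301,70),(291,299),(231,299)]: print(uv,np.round(torack(unproj([uv],[.08],c),rk)*1000,1))
E
```

```text
rack [ 0.57379016  0.18940062 14.98713174  0.98978309]
[262.  187.8] 56 [[-2.1 19.2]]
[261.3 214.9] 155 [[ -2.3 -14.2]]
[260.8 240.8] 259 [[ -2.3 -47.9]]
[260.3 264.5] 334 [[ -2.4 -80.2]]
[259.9 287.5] 416 [[  -2.2 -113.2]]
(229, 69) [[-41.9 152.8]]
(301, 70) [[ 41.7 153. ]]
(291, 299) [[  43.4 -151.3]]
(231, 299) [[ -41.8 -151.9]]
```

```bash
cat >> h.py <<'E'
def rp(x,y,z): # rack mm -> world xyz
    return np.r_[toworld([[x/1000,y/1000]],np.load('rk.npy')[:3])[0],z]
E
python3 -c "
from h import *
plan(rp(-2,19,.15),15,85)
t=rp(-2,19,.15);print(t)"
```

```text
n 5 turn [0.5 0.3 0.8] q [ 0.39  0.43  0.52  1.66 -0.01  1.69] pos [0.5507 0.2275 0.3313] jaw 15.8
[[-4.6, 1.7, 36.3, 0.1, 0.1, 0.2, 85.0], [-4.6, 1.8, 36.3, 0.1, 0.1, 0.2, 85.0], [-4.7, 1.8, 36.3, 0.1, 0.1, 0.2, 85.0], [-4.7, 1.9, 36.3, 0.1, 0.1, 0.2, 85.0], [-4.7, 2.0, 36.3, 0.1, 0.1, 0.2, 85.0]]
[0.56694475 0.20723711 0.15      ]
```

>>> {"method": "jog_arm", "body": {"deltas": [[[-4.6,1.8,36,0.1,0.1,0.2,85],[-4.6,1.8,36,0.1,0.1,0.2,85],[-4.7,1.8,36,0.1,0.1,0.2,85],[-4.7,1.9,36,0.1,0.1,0.2,85],[0,0,0,0,0,0,85]]]}}

```text
clock: 4.2
eef_pos: [0.5634, 0.2049, 0.1902]
tool_rot: [0.612, 0.791, 0.006, 0.003]
ft_force: [-0.9, -0.7, -0.5]
grip_width: 0.085
```

```bash
python3 -c "
from h import *
plan(rp(-2,19,.076),15,85,25)"
```

```text
n 5 turn [ 0.7 -0.1 -0.5] q [0.35 0.45 0.19 1.3  0.   1.67] pos [0.5634 0.2049 0.1902] jaw 14.5
[[0.2, 0.5, 22.8, 0.1, -0.0, -0.1, 85.0], [0.2, 0.6, 22.8, 0.1, -0.0, -0.1, 85.0], [0.2, 0.6, 22.8, 0.1, -0.0, -0.1, 85.0], [0.3, 0.7, 22.8, 0.1, -0.0, -0.1, 85.0], [0.3, 0.8, 22.8, 0.1, -0.0, -0.1, 85.0]]
```

>>> {"method": "jog_arm", "body": {"deltas": [[[0.2,0.6,23,0.1,0,-0.1,85],[0.2,0.6,23,0.1,0,-0.1,85],[0.2,0.6,23,0.1,0,-0.1,85],[0.3,0.7,23,0.1,0,-0.1,85],[0.3,0.7,20,0.1,0,-0.1,85]]]}}

```text
clock: 4.7
eef_pos: [0.5737, 0.2052, 0.0928]
tool_rot: [0.612, 0.791, 0.012, 0.006]
ft_force: [-0.4, 0.5, 0.1]
grip_width: 0.0848
```

```bash
python3 -c "
from h import *
plan(rp(-2,19,.076),15,85,25)"
```

```text
n 1 turn [ 1.5 -0.2 -0.4] q [0.34 0.52 0.05 1.07 0.   1.66] pos [0.5737 0.2052 0.0928] jaw 14.6
[[3.6, -6.5, 16.6, 1.5, -0.2, -0.4, 85.0]]
```

>>> {"method": "jog_arm", "body": {"deltas": [[[3.6,-6,12,1.5,-0.2,-0.4,85],[0,0,0,0,0,0,85],[0,0,0,0,0,0,85]]]}}

```text
clock: 5.0
eef_pos: [0.5677, 0.2066, 0.0842]
tool_rot: [0.61, 0.793, 0.001, 0.0]
ft_force: [0.9, -0.1, -0.7]
grip_width: 0.085
```

```bash
python3 -c "
from h import *
plan(rp(-2,19,.076),15,85,25)"
```

```text
n 1 turn [ 0.1 -0.  -0.1] q [0.35 0.54 0.06 1.09 0.   1.66] pos [0.5677 0.2066 0.0842] jaw 14.9
[[0.8, -0.5, 8.2, 0.1, -0.0, -0.1, 85.0]]
```

>>> {"method": "jog_arm", "body": {"deltas": [[[0.8,-0.5,8,0,0,0,85],[0,0,0,0,0,0,40],[0,0,0,0,0,0,40],[0,0,0,0,0,0,40],[0,0,0,0,0,0,40]]]}}

```text
clock: 5.5
eef_pos: [0.5696, 0.2082, 0.0808]
tool_rot: [0.61, 0.793, 0.004, 0.002]
ft_force: [-0.4, -0.5, -2.6]
grip_width: 0.0606
```

>>> {"method": "jog_arm", "body": {"deltas": [[[0,0,-3,0,0,0,40],[15,0,0,0,0,0,40],[25,0,0,0,0,0,40],[25,0,0,0,0,0,40],[20,0,0,0,0,0,40]]]}}

```text
clock: 6.0
eef_pos: [0.5464, 0.2918, 0.0829]
tool_rot: [0.612, 0.791, 0.003, 0.001]
ft_force: [-0.3, 0.2, -2.1]
grip_width: 0.0607
```

```bash
python3 -c "
from h import *
plan(rp(-2,125,.077),15,40,25)"
```

```text
n 1 turn [ 0.4 -0.1 -0.5] q [ 0.49  0.56  0.1   1.1  -0.    1.81] pos [0.5464 0.2918 0.0829] jaw 14.5
[[19.0, -2.2, 5.9, 0.4, -0.1, -0.5, 40.0]]
```

>>> {"method": "jog_arm", "body": {"deltas": [[[10,-1,0,0.4,0,-0.5,40],[8.5,-1,0,0,0,0,40],[0,0,1.5,0,0,0,40],[0,0,0,0,0,0,40]]]}}

```text
clock: 6.4
eef_pos: [0.5383, 0.3137, 0.081]
tool_rot: [0.606, 0.795, 0.0, -0.001]
ft_force: [0.7, 0.0, -2.1]
grip_width: 0.0609
```

```bash
python3 -c "
from h import *
plan(rp(-2,125,.079),15,40,25)"
```

```text
n 1 turn [-0.  -0.1  0.3] q [0.53 0.58 0.11 1.11 0.   1.83] pos [0.5383 0.3137 0.081 ] jaw 15.3
[[-4.2, 0.1, 1.9, -0.0, -0.1, 0.3, 40.0]]
```

>>> {"method": "jog_arm", "body": {"deltas": [[[-3,0,1,0,0,0,40],[0,0,0,0,0,0,40],[0,0,0,0,0,0,85],[0,0,0,0,0,0,85],[0,0,0,0,0,0,85]]]}}

```text
clock: 6.9
eef_pos: [0.54, 0.3084, 0.0808]
tool_rot: [0.608, 0.794, 0.001, -0.001]
ft_force: [0.9, -0.1, 0.9]
grip_width: 0.0853
```

>>> {"method": "jog_arm", "body": {"deltas": [[[0,0,-35,0,0,0,85],[-35,0,-15,0,0,0,85],[-35,0,0,0,0,0,85],[-35,0,0,0,0,0,85],[-25,0,0,0,0,0,85]]]}}

```text
clock: 7.4
eef_pos: [0.5749, 0.1824, 0.1328]
tool_rot: [0.605, 0.796, 0.001, -0.0]
ft_force: [-0.8, -0.5, 0.0]
grip_width: 0.0851
```

```bash
python3 -c "
from h import *
plan(rp(-2,-14,.079),15,85,25)"
```

```text
n 3 turn [ 0.1 -0.1  0.6] q [0.31 0.5  0.12 1.19 0.   1.61] pos [0.5749 0.1824 0.1328] jaw 15.6
[[-2.4, -0.5, 17.9, 0.0, -0.0, 0.2, 85.0], [-2.4, -0.4, 17.9, 0.0, -0.0, 0.2, 85.0], [-2.3, -0.4, 17.9, 0.0, -0.0, 0.2, 85.0]]
```

>>> {"method": "jog_arm", "body": {"deltas": [[[-2,0,18,0,0,0.2,85],[-1,0,18,0,0,0.2,85],[0,0,12,0,0,0.2,85],[0,0,0,0,0,0,85]]]}}

```text
clock: 7.8
eef_pos: [0.5785, 0.1743, 0.0855]
tool_rot: [0.613, 0.79, 0.002, 0.001]
ft_force: [-0.3, 0.1, 0.2]
grip_width: 0.085
```

```bash
python3 -c "
from h import *
plan(rp(-2,-14,.080),15,85,25)"
```

```text
n 1 turn [ 0.3 -0.  -0.5] q [0.29 0.54 0.05 1.08 0.   1.61] pos [0.5785 0.1743 0.0855] jaw 14.5
[[1.8, -2.7, 5.5, 0.3, -0.0, -0.5, 85.0]]
```

>>> {"method": "jog_arm", "body": {"deltas": [[[1.8,-2.7,5,0,0,-0.5,85],[0,0,0,0,0,0,40],[0,0,0,0,0,0,40],[0,0,0,0,0,0,40],[0,0,0,0,0,0,40]]]}}

```text
clock: 8.3
eef_pos: [0.5762, 0.1774, 0.0822]
tool_rot: [0.608, 0.794, 0.004, 0.002]
ft_force: [-0.1, -0.3, -2.3]
grip_width: 0.0613
```

>>> {"method": "jog_arm", "body": {"deltas": [[[0,0,-3,0,0,0,40],[15,0,0,0,0,0,40],[25,0,0,0,0,0,40],[25,0,0,0,0,0,40],[20,0,0,0,0,0,40]]]}}

```text
clock: 8.8
eef_pos: [0.5527, 0.2614, 0.085]
tool_rot: [0.61, 0.793, 0.003, 0.002]
ft_force: [0.1, -0.5, -2.5]
grip_width: 0.0614
```

>>> {"method": "jog_arm", "body": {"deltas": [[[5,0,0,0,0,0,40],[0,0,0,0,0,0,40],[0,0,0,0,0,0,40]]]}}

```text
clock: 9.1
eef_pos: [0.5495, 0.2703, 0.0846]
tool_rot: [0.607, 0.794, 0.003, 0.001]
ft_force: [-0.5, -0.3, -2.5]
grip_width: 0.061
```

```bash
python3 -c "
from h import *
plan(rp(-2,92,.080),15,40,25)"
```

```text
n 1 turn [ 0.3 -0.1  0.2] q [0.46 0.55 0.08 1.09 0.   1.76] pos [0.5495 0.2703 0.0846] jaw 15.2
[[7.5, 0.6, 4.6, 0.3, -0.1, 0.2, 40.0]]
```

>>> {"method": "jog_arm", "body": {"deltas": [[[7,0.6,0,0,0,0.2,40],[0,0,2.5,0.3,0,0,40],[0,0,1,0,0,0,40],[0,0,0,0,0,0,40]]]}}

```text
clock: 9.5
eef_pos: [0.5488, 0.2756, 0.0815]
tool_rot: [0.61, 0.792, 0.001, -0.001]
ft_force: [0.3, 1.4, -1.9]
grip_width: 0.061
```

```bash
python3 -c "
from h import *
print(torack(get_obs()['eef_pos'],np.load('rk.npy')),get_obs()['ft_force'])"
```

```text
[[-0.00184888  0.08975354]] [ 0.34419277  1.37013684 -1.86395786]
```

>>> {"method": "jog_arm", "body": {"deltas": [[[0,0,0,0,0,0,85],[0,0,0,0,0,0,85],[0,0,0,0,0,0,85],[0,0,-40,0,0,0,85],[0,0,-40,0,0,0,85]]]}}

```text
clock: 10.0
eef_pos: [0.5462, 0.2727, 0.1573]
tool_rot: [0.611, 0.792, -0.005, -0.003]
ft_force: [1.1, 1.1, 1.3]
grip_width: 0.0847
```

```bash
python3 -c "
from h import *
plan([.432,-.137,.26],-63,85,flip=0)"
```

```text
n 11 turn [-0.5  0.5 77.7] q [0.46 0.51 0.2  1.28 0.   1.78] pos [0.5462 0.2727 0.1573] jaw 14.7
[[-33.4, -19.6, -9.1, -0.0, 0.0, 7.1, 85.0], [-35.6, -15.3, -9.1, -0.0, 0.0, 7.1, 85.0], [-37.2, -10.8, -9.2, -0.0, 0.0, 7.1, 85.0], [-38.2, -6.2, -9.2, -0.0, 0.0, 7.1, 85.0], [-38.7, -1.4, -9.2, -0.0, 0.0, 7.1, 85.0]]
[[-38.5, 3.4, -9.3, -0.0, 0.0, 7.1, 85.0], [-37.8, 8.1, -9.3, -0.0, 0.0, 7.1, 85.0], [-36.5, 12.7, -9.3, -0.0, 0.0, 7.1, 85.0], [-34.7, 17.1, -9.3, -0.0, 0.0, 7.1, 85.0], [-32.3, 21.2, -9.3, -0.0, 0.0, 7.1, 85.0]]
[[-29.5, 25.0, -9.3, -0.0, 0.0, 7.1, 85.0]]
```

>>> {"method": "jog_arm", "body": {"deltas": [[[-33,-20,-12,0,0,7.1,85],[-36,-15,-12,0,0,7.1,85],[-37,-11,-12,0,0,7.1,85],[-38,-6,-9,0,0,7.1,85],[-39,-1,-9,0,0,7.1,85]]]}}

```text
clock: 10.5
eef_pos: [0.4966, 0.0872, 0.2201]
tool_rot: [0.828, 0.561, 0.003, 0.001]
ft_force: [0.3, -0.2, 0.5]
grip_width: 0.0846
```

>>> {"method": "jog_arm", "body": {"deltas": [[[-38,3,-9,0,0,7.1,85],[-38,8,-9,0,0,7.1,85],[-36,13,-9,0,0,7.1,85],[-35,17,-7,0,0,7.1,85],[-32,21,-7,0,0,7.1,85]]]}}

```text
clock: 11.0
eef_pos: [0.4364, -0.1038, 0.2647]
tool_rot: [0.963, 0.27, 0.007, 0.002]
ft_force: [0.3, -0.6, 0.2]
grip_width: 0.0849
```

>>> {"method": "jog_arm", "body": {"deltas": [[[-20,17,-7,0,0,5,85],[0,0,0,0,0,0,85],[0,0,0,0,0,0,85]]]}}

```text
clock: 11.3
eef_pos: [0.4267, -0.134, 0.2743]
tool_rot: [0.975, 0.221, 0.009, 0.003]
ft_force: [-0.1, 0.0, 0.1]
grip_width: 0.0847
```

Run:
```python
from h import *
im,c,D=dets('wrist',save='w2.png')
print(get_obs()['eef_pos'],yawof(get_obs()['tool_rot']))
for d in D:
    p=d['pixels']; w=unproj([d['at']],[.05],c)[0]; print(np.round(d['at']),p.sum(),round(d['conf'],2),np.median(im[p],0),np.round(w,3),
     'UP',np.round(fit([(p,c)],UP,0,w[:2]),4))
```

```text
[ 0.42696783 -0.1331862   0.27398504] -64.30657232122701
[389. 223.] 3714 0.69 [159.  63.  85.] [ 0.442 -0.312  0.05 ] UP [ 0.4404 -0.3046 34.8517  0.7962]
[278.   6.] 320 0.63 [95. 93. 91.] [ 0.597 -0.082  0.05 ] UP [ 0.63   -0.0638 49.4506  0.9299]
[252. 135.] 2088 0.6 [29. 39. 98.] [ 0.465 -0.114  0.05 ] UP [  0.4675  -0.1189 115.5172   0.9703]
```

View pics/w2.png

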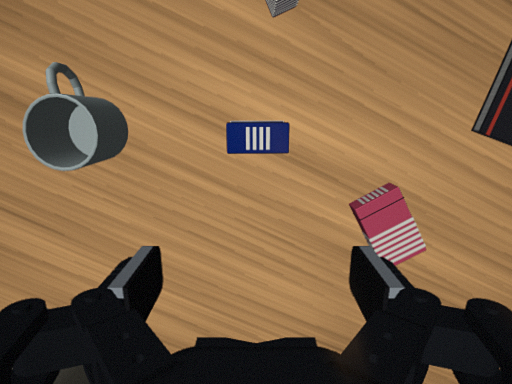

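Box 4 stands at pixel (257,138) with its four lid bars showing. Pink box 6 lies at (388,225), its lid face to the upper left and its bands at the lower end.

Run:
```python
from h import *
c=cam('wrist'); D=masks_of('box6','wrist')
for d in D[:2]:
    if d['pixels'].sum()>3000: print('flat',np.round(fit([(d['pixels'],c)],FLAT,0,[.442,-.32]),4))
plan([.4675,-.1189,.12],-64.5,85)
```

```text
flat [  0.4324  -0.3321 145.7169   0.9263]
n 4 turn [ 0.5 -0.9  0.2] q [-0.3   0.11 -0.05  1.4   0.    2.39] pos [ 0.427  -0.1329  0.2738] jaw -64.3
[[10.0, 0.9, 38.6, 0.1, -0.2, 0.1, 85.0], [10.2, 1.0, 38.6, 0.1, -0.2, 0.1, 85.0], [10.3, 1.1, 38.5, 0.1, -0.2, 0.1, 85.0], [10.5, 1.1, 38.5, 0.1, -0.2, 0.1, 85.0]]
```

>>> {"method": "jog_arm", "body": {"deltas": [[[10,1,38,0.1,-0.2,0,85],[10,1,38,0.1,-0.2,0,85],[10.5,1,38,0.1,-0.2,0,85],[10.5,1,38,0.1,-0.2,0,85],[0,0,0,0,0,0,85]]]}}

```text
clock: 11.95
eef_pos: [0.4723, -0.113, 0.1186]
tool_rot: [0.973, 0.229, 0.003, 0.002]
ft_force: [-0.6, -0.1, 0.1]
grip_width: 0.0848
```

Run:
```python
from h import *
plan([.4675,-.1189,.066],-64.5,85,20)
```

```text
n 3 turn [ 0.3 -0.3  1. ] q [-0.23  0.29 -0.24  1.04 -0.    2.45] pos [ 0.4723 -0.113   0.1186] jaw -63.5
[[-2.4, 1.0, 17.5, 0.1, -0.1, 0.3, 85.0], [-2.4, 1.0, 17.5, 0.1, -0.1, 0.3, 85.0], [-2.3, 1.0, 17.5, 0.1, -0.1, 0.3, 85.0]]
```

>>> {"method": "jog_arm", "body": {"deltas": [[[-2.4,1,17,0.1,-0.1,0.3,85],[-2.4,1,17,0.1,-0.1,0.3,85],[-2,1,14,0,0,0.3,85],[0,0,0,0,0,0,85]]]}}

```text
clock: 12.35
eef_pos: [0.4695, -0.1155, 0.0725]
tool_rot: [0.974, 0.226, 0.002, 0.001]
ft_force: [-0.0, 0.0, -0.5]
grip_width: 0.0847
```

Run:
```python
from h import *
plan([.4675,-.1189,.066],-64.5,85,20)
```

```text
n 1 turn [ 0.1 -0.2  0.6] q [-0.24  0.34 -0.3   0.92  0.    2.45] pos [ 0.4695 -0.1155  0.0725] jaw -63.9
[[-3.3, 2.2, 6.5, 0.1, -0.2, 0.6, 85.0]]
```

>>> {"method": "jog_arm", "body": {"deltas": [[[-3.3,2.2,6,0,-0.2,0.6,85],[0,0,0,0,0,0,85],[0,0,0,0,0,0,40],[0,0,0,0,0,0,40],[0,0,0,0,0,0,40]]]}}

```text
clock: 12.85
eef_pos: [0.4708, -0.1187, 0.0716]
tool_rot: [0.975, 0.221, 0.003, 0.003]
ft_force: [0.5, -0.1, -1.3]
grip_width: 0.061
```

>>> {"method": "jog_arm", "body": {"deltas": [[[0,0,0,0,0,0,40],[0,0,-20,0,0,0,40],[0,0,-40,0,0,0,40],[0,0,-40,0,0,0,40],[0,0,-35,0,0,0,40]]]}}

```text
clock: 13.35
eef_pos: [0.464, -0.117, 0.2037]
tool_rot: [0.975, 0.221, -0.005, -0.001]
ft_force: [0.7, -0.0, -2.1]
grip_width: 0.0613
```

Run:
```python
from h import *
plan(rp(-2,57,.22),15,40,35)
```

```text
n 11 turn [ -0.6   0.2 -79.4] q [-0.25  0.22 -0.09  1.27 -0.    2.45] pos [ 0.464  -0.117   0.2037] jaw -64.4
[[21.8, -26.0, -1.6, -0.1, 0.0, -7.2, 40.0], [24.9, -23.0, -1.6, -0.1, 0.0, -7.2, 40.0], [27.6, -19.7, -1.6, -0.1, 0.0, -7.2, 40.0], [29.8, -16.1, -1.6, -0.1, 0.0, -7.2, 40.0], [31.6, -12.2, -1.6, -0.1, 0.0, -7.2, 40.0]]
[[32.9, -8.1, -1.6, -0.1, 0.0, -7.2, 40.0], [33.7, -3.9, -1.6, -0.1, 0.0, -7.2, 40.0], [33.9, 0.3, -1.6, -0.1, 0.0, -7.2, 40.0], [33.6, 4.6, -1.6, -0.1, 0.0, -7.2, 40.0], [32.7, 8.8, -1.5, -0.1, 0.0, -7.2, 40.0]]
[[31.4, 12.8, -1.5, -0.1, 0.0, -7.2, 40.0]]
```

>>> {"method": "jog_arm", "body": {"deltas": [[[22,-26,-3,0,0,-7.2,40],[25,-23,-3,0,0,-7.2,40],[28,-20,-3,0,0,-7.2,40],[30,-16,-2,0,0,-7.2,40],[32,-12,-2,0,0,-7.2,40]]]}}

```text
clock: 13.85
eef_pos: [0.5104, 0.0479, 0.2231]
tool_rot: [0.856, 0.517, -0.0, 0.002]
ft_force: [0.8, -0.4, -2.1]
grip_width: 0.0609
```

>>> {"method": "jog_arm", "body": {"deltas": [[[33,-8,-2,0,0,-7.2,40],[34,-4,-2,0,0,-7.2,40],[34,0,-2,0,0,-7.2,40],[33,5,-2,0,0,-7.2,40],[25,7,-1,0,0,-7.2,40]]]}}

```text
clock: 14.35
eef_pos: [0.5477, 0.2121, 0.2297]
tool_rot: [0.643, 0.766, -0.003, 0.001]
ft_force: [0.9, -0.5, -1.4]
grip_width: 0.0611
```

Run:
```python
from h import *
plan(rp(-2,57,.22),15,40,35)
```

```text
n 1 turn [-0.2  0.3 -5.1] q [ 0.37  0.42  0.26  1.41 -0.    1.77] pos [0.5477 0.2121 0.2297] jaw 9.9
[[29.8, 14.8, 9.6, -0.2, 0.3, -5.1, 40.0]]
```

>>> {"method": "jog_arm", "body": {"deltas": [[[26,13,9,-0.2,0.3,-5,40],[0,0,0,0,0,0,40],[0,0,0,0,0,0,40]]]}}

```text
clock: 14.65
eef_pos: [0.5558, 0.2448, 0.2181]
tool_rot: [0.605, 0.796, -0.001, -0.001]
ft_force: [-0.0, -0.3, -2.0]
grip_width: 0.0609
```

Run:
```python
from h import *
im,c,D=dets('wrist',save='w3.png'); rk=np.load('rk.npy')
for d in D:
    p=d['pixels']; print(np.round(d['at']),p.sum(),round(d['conf'],2),np.median(im[p],0),np.round(torack(unproj([d['at']],[.112],c),rk)*1000))
plan(rp(-2,57,.16),15,40,25)
```

```text
[257. 149.] 3438 0.94 [214. 138.  22.] [[-2. 95.]]
[254. 264.] 17477 0.77 [ 19.  43. 127.] [[-4. -4.]]
[256. 101.] 3362 0.75 [148.  34.  24.] [[ -3. 131.]]
[257. 331.] 1266 0.72 [80.5 73.  70. ] [[ -0. -72.]]
n 3 turn [-0.1 -0.   0.5] q [0.41 0.46 0.29 1.4  0.   1.71] pos [0.5557 0.244  0.2182] jaw 15.5
[[-0.2, 0.5, 19.4, -0.0, -0.0, 0.2, 40.0], [-0.2, 0.5, 19.4, -0.0, -0.0, 0.2, 40.0], [-0.2, 0.5, 19.4, -0.0, -0.0, 0.2, 40.0]]
```

View pics/w3.png

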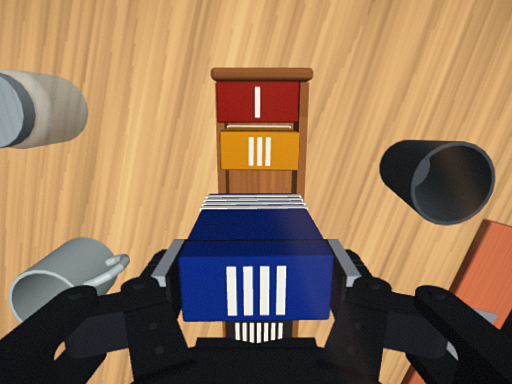

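Run:
```python
from h import *
c=cam('wrist'); im=cv2.imread('pics/w3.png'); rk=np.load('rk.npy')
for n,u,v,z in [(1,257,101,.112),(3,258,152,.112)]:
    s=im[v-16:v+16,u-24:u+25].min(2)>140; yy,xx=np.nonzero(s); p=[u-24+xx.mean(),v-16+yy.mean()]; print(n,p,np.round(torack(unproj([p],[z],c),rk)*1000,1))
p=unproj([[257,291]],[get_obs()['eef_pos'][2]+.03],c); print('held lid',torack(p,rk)*1000,'tcp',torack(get_obs()['eef_pos'],rk)*1000)
```

```text
1 [np.float64(257.0), np.float64(101.5)] [[ -2.6 130. ]]
3 [np.float64(259.0940594059406), np.float64(150.59405940594058)] [[-0.7 93.1]]
held lid [[-2.35015017 54.43625579]] tcp [[-3.38732686 57.47549248]]
```

>>> {"method": "jog_arm", "body": {"deltas": [[[1,0.5,25,0,0,0.2,40],[1,0.5,25,0,0,0.2,40],[0,0.5,25,0,0,0,40],[0,0,20,0,0,0,40],[0,0,0,0,0,0,40]]]}}

```text
clock: 15.25
eef_pos: [0.5578, 0.2408, 0.1239]
tool_rot: [0.613, 0.79, 0.001, 0.001]
ft_force: [-0.5, -0.8, -2.8]
grip_width: 0.0615
```

Run:
```python
from h import *
plan(rp(-2,59,.086),15,40,25)
```

```text
n 2 turn [ 0.2 -0.  -0.5] q [ 0.41  0.51  0.12  1.18 -0.    1.73] pos [0.5578 0.2408 0.1239] jaw 14.5
[[2.6, 0.0, 18.9, 0.1, -0.0, -0.3, 40.0], [2.6, 0.1, 18.9, 0.1, -0.0, -0.3, 40.0]]
```

>>> {"method": "jog_arm", "body": {"deltas": [[[3,0,15,0.1,0,-0.3,40],[3,0,12,0,0,-0.2,40],[0,0,5,0,0,0,40],[0,0,0,0,0,0,40],[0,0,0,0,0,0,40]]]}}

```text
clock: 15.75
eef_pos: [0.559, 0.2445, 0.0962]
tool_rot: [0.611, 0.792, 0.003, 0.002]
ft_force: [0.3, 0.8, -2.2]
grip_width: 0.0613
```

Run:
```python
from h import *
plan(rp(-2,61,.083),15,40,25)
```

```text
n 1 turn [ 0.4 -0.  -0.3] q [ 0.41  0.54  0.08  1.11 -0.    1.73] pos [0.559  0.2445 0.0962] jaw 14.7
[[3.9, -2.1, 13.2, 0.4, -0.0, -0.3, 40.0]]
```

>>> {"method": "jog_arm", "body": {"deltas": [[[3.5,-2,9,0.4,0,-0.3,40],[0,0,4,0,0,0,40],[0,0,2,0,0,0,40],[0,0,0,0,0,0,40]]]}}

```text
clock: 16.15
eef_pos: [0.5577, 0.2484, 0.0831]
tool_rot: [0.609, 0.793, 0.002, 0.001]
ft_force: [-0.2, -0.5, -0.6]
grip_width: 0.061
```

Run:
```python
from h import *
plan(rp(-2,61,.083),15,40,25);print(get_obs()['ft_force'])
```

```text
n 1 turn [ 0.3 -0.1 -0. ] q [0.42 0.55 0.07 1.09 0.   1.73] pos [0.5577 0.2484 0.0831] jaw 15.0
[[-0.2, -1.7, 0.1, 0.3, -0.1, -0.0, 40.0]]
[-0.16398073 -0.47786423 -0.60857521]
```

>>> {"method": "jog_arm", "body": {"deltas": [[[0,0,0,0,0,0,85],[0,0,0,0,0,0,85],[0,0,0,0,0,0,85],[0,0,-35,0,0,0,85],[0,0,-25,0,0,0,85]]]}}

```text
clock: 16.65
eef_pos: [0.555, 0.2474, 0.1405]
tool_rot: [0.609, 0.793, -0.001, -0.001]
ft_force: [0.4, 0.9, 0.2]
grip_width: 0.085
```

>>> {"method": "jog_arm", "body": {"deltas": [[[-35,0,0,0,0,0,85],[-35,0,0,0,0,0,85],[-30,0,15,0,0,0,85],[-7,0,15,0,0,0,85],[0,0,10,0,0,0,85]]]}}

```text
clock: 17.15
eef_pos: [0.5898, 0.1437, 0.1083]
tool_rot: [0.608, 0.794, 0.006, 0.004]
ft_force: [-0.3, 0.4, 0.4]
grip_width: 0.0847
```

Run:
```python
from h import *
plan(rp(-2,-48,.080),15,85,25)
```

```text
n 2 turn [ 0.9 -0.   0.2] q [0.24 0.51 0.08 1.12 0.   1.54] pos [0.5898 0.1437 0.1083] jaw 15.2
[[0.1, -3.0, 14.1, 0.4, -0.0, 0.1, 85.0], [0.1, -2.9, 14.1, 0.4, -0.0, 0.1, 85.0]]
```

>>> {"method": "jog_arm", "body": {"deltas": [[[0,-3,14,0.4,0,0,85],[0,-2,9,0.4,0,0,85],[0,0,0,0,0,0,85],[0,0,0,0,0,0,85]]]}}

```text
clock: 17.55
eef_pos: [0.5831, 0.1441, 0.0817]
tool_rot: [0.607, 0.795, -0.001, -0.002]
ft_force: [-1.3, -0.5, 0.1]
grip_width: 0.0851
```

Run:
```python
from h import *
plan(rp(-2,-48,.080),15,85,25)
```

```text
n 1 turn [-0.2 -0.1  0.3] q [0.24 0.54 0.05 1.08 0.   1.55] pos [0.5831 0.1441 0.0817] jaw 15.3
[[-1.9, 0.7, 1.7, -0.2, -0.1, 0.3, 85.0]]
```

>>> {"method": "jog_arm", "body": {"deltas": [[[-1.9,0.7,1.5,0,0,0.3,85],[0,0,0,0,0,0,40],[0,0,0,0,0,0,40],[0,0,0,0,0,0,40],[0,0,0,0,0,0,40]]]}}

```text
clock: 18.05
eef_pos: [0.5855, 0.1441, 0.0819]
tool_rot: [0.608, 0.794, 0.0, -0.001]
ft_force: [-0.5, 0.2, -0.6]
grip_width: 0.061
```

>>> {"method": "jog_arm", "body": {"deltas": [[[0,0,-3,0,0,0,40],[15,0,0,0,0,0,40],[25,0,0,0,0,0,40],[20,0,0,0,0,0,40],[0,0,0,0,0,0,40]]]}}

```text
clock: 18.55
eef_pos: [0.5679, 0.2051, 0.0843]
tool_rot: [0.609, 0.793, -0.0, -0.002]
ft_force: [0.6, -0.8, -1.0]
grip_width: 0.0608
```

Run:
```python
from h import *
plan(rp(-2,26,.080),15,40,25)
```

```text
n 1 turn [-0.1 -0.2 -0. ] q [0.35 0.54 0.06 1.09 0.   1.65] pos [0.5679 0.2051 0.0843] jaw 15.0
[[9.3, -0.4, 4.4, -0.1, -0.2, -0.0, 40.0]]
```

Next: finish the slide, release, rise, and head for the box 6 area.

>>> {"method": "jog_arm", "body": {"deltas": [[[9,-0.4,0,0,0,0,40],[0,0,2,0,0,0,40],[0,0,0.5,0,0,0,40],[0,0,0,0,0,0,40]]]}}

```text
clock: 18.95
eef_pos: [0.5645, 0.2145, 0.0816]
tool_rot: [0.609, 0.794, -0.001, -0.002]
ft_force: [-0.3, 0.2, -0.3]
grip_width: 0.0609
```

>>> {"method": "jog_arm", "body": {"deltas": [[[0,0,0,0,0,0,85],[0,0,0,0,0,0,85],[0,0,0,0,0,0,85],[0,0,-40,0,0,0,85],[0,0,-40,0,0,0,85]]]}}

```text
clock: 19.45
eef_pos: [0.5619, 0.2114, 0.1577]
tool_rot: [0.61, 0.793, -0.006, -0.005]
ft_force: [1.4, -0.3, 0.3]
grip_width: 0.0848
```

Run:
```python
from h import *
print(torack(get_obs()['eef_pos'],np.load('rk.npy'))*1000)
plan([.40,-.30,.26],-34.5,85,45,flip=0)
```

```text
[[-5.80306227 24.31713001]]
n 13 turn [-0.8  0.3 49.4] q [0.36 0.49 0.17 1.27 0.   1.67] pos [0.5619 0.2114 0.1577] jaw 14.9
[[-34.8, -22.2, -7.6, -0.1, 0.0, 3.8, 85.0], [-36.2, -19.9, -7.6, -0.1, 0.0, 3.8, 85.0], [-37.4, -17.4, -7.6, -0.1, 0.0, 3.8, 85.0], [-38.5, -14.9, -7.7, -0.1, 0.0, 3.8, 85.0], [-39.4, -12.3, -7.7, -0.1, 0.0, 3.8, 85.0]]
[[-40.1, -9.7, -7.7, -0.1, 0.0, 3.8, 85.0], [-40.7, -7.0, -7.8, -0.1, 0.0, 3.8, 85.0], [-41.1, -4.3, -7.8, -0.1, 0.0, 3.8, 85.0], [-41.2, -1.5, -7.8, -0.1, 0.0, 3.8, 85.0], [-41.3, 1.2, -7.8, -0.1, 0.0, 3.8, 85.0]]
[[-41.1, 4.0, -7.8, -0.1, 0.0, 3.8, 85.0], [-40.7, 6.7, -7.9, -0.1, 0.0, 3.8, 85.0], [-40.2, 9.4, -7.9, -0.1, 0.0, 3.8, 85.0]]
```

Run:
```python
from h import *
plan([.45,-.305,.27],145.5,85,45,flip=180 if 0 else 0)
```

```text
n 17 turn [  -0.4   -1.  -130.6] q [0.36 0.49 0.17 1.27 0.   1.67] pos [0.5619 0.2114 0.1577] jaw 14.9
[[-27.7, -14.2, -6.4, -0.0, -0.1, -7.7, 85.0], [-25.5, -17.8, -6.4, -0.0, -0.1, -7.7, 85.0], [-22.9, -21.1, -6.4, -0.0, -0.1, -7.7, 85.0], [-19.9, -23.9, -6.4, -0.0, -0.1, -7.7, 85.0], [-16.5, -26.4, -6.4, -0.0, -0.1, -7.7, 85.0]]
[[-12.9, -28.4, -6.4, -0.0, -0.1, -7.7, 85.0], [-9.0, -29.8, -6.4, -0.0, -0.1, -7.7, 85.0], [-4.9, -30.7, -6.4, -0.0, -0.1, -7.7, 85.0], [-0.7, -31.1, -6.4, -0.0, -0.1, -7.7, 85.0], [3.4, -30.9, -6.4, -0.0, -0.1, -7.7, 85.0]]
[[7.5, -30.2, -6.4, -0.0, -0.1, -7.7, 85.0], [11.5, -28.9, -6.4, -0.0, -0.1, -7.7, 85.0], [15.2, -27.1, -6.4, -0.0, -0.1, -7.7, 85.0], [18.7, -24.8, -6.5, -0.0, -0.1, -7.7, 85.0], [21.9, -22.1, -6.5, -0.0, -0.1, -7.7, 85.0]]
[[24.6, -19.0, -6.5, -0.0, -0.1, -7.7, 85.0], [26.9, -15.5, -6.6, -0.0, -0.1, -7.7, 85.0]]
```

>>> {"method": "jog_arm", "body": {"deltas": [[[-28,-14,-8,0,0,-7.7,85],[-26,-18,-8,0,0,-7.7,85],[-23,-21,-8,0,0,-7.7,85],[-20,-24,-8,0,0,-7.7,85],[-17,-26,-7,0,0,-7.7,85]]]}}

```text
clock: 19.95
eef_pos: [0.5359, 0.0578, 0.2061]
tool_rot: [0.299, 0.954, 0.001, 0.0]
ft_force: [0.5, 0.0, -0.4]
grip_width: 0.0851
```

>>> {"method": "jog_arm", "body": {"deltas": [[[-13,-28,-7,0,0,-7.7,85],[-9,-30,-7,0,0,-7.7,85],[-5,-31,-7,0,0,-7.7,85],[-1,-31,-7,0,0,-7.7,85],[3,-31,-7,0,0,-7.7,85]]]}}

```text
clock: 20.45
eef_pos: [0.5093, -0.103, 0.2446]
tool_rot: [-0.046, 0.999, 0.001, 0.004]
ft_force: [0.2, -0.3, 0.5]
grip_width: 0.085
```

>>> {"method": "jog_arm", "body": {"deltas": [[[8,-30,-7,0,0,-7.7,85],[12,-29,-7,0,0,-7.7,85],[15,-27,-7,0,0,-7.7,85],[19,-25,-6,0,0,-7.7,85],[22,-22,-6,0,0,-7.7,85]]]}}

```text
clock: 20.95
eef_pos: [0.4845, -0.2648, 0.2812]
tool_rot: [-0.386, 0.923, -0.002, 0.006]
ft_force: [0.7, 0.2, 0.3]
grip_width: 0.0848
```

>>> {"method": "jog_arm", "body": {"deltas": [[[25,-19,-5,0,0,-7.7,85],[24,-14,-5,0,0,-7.7,85],[0,0,0,0,0,0,85],[0,0,0,0,0,0,85]]]}}

```text
clock: 21.35
eef_pos: [0.4756, -0.3311, 0.2933]
tool_rot: [-0.508, 0.862, -0.005, 0.006]
ft_force: [0.4, 0.2, 0.4]
grip_width: 0.0849
```

Run:
```python
from h import *
im,c,D=dets('wrist',save='w4.png')
for d in D:
    p=d['pixels']; print(np.round(d['at']),p.sum(),round(d['conf'],2),np.median(im[p],0),np.round(fit([(p,c)],FLAT,0,[.432,-.332]),4))
plan([.45,-.305,.27],145.5,85,45)
```

```text
[290. 140.] 3901 0.96 [177.  77.  97.] [  0.4318  -0.3318 145.0243   0.9752]
[262. 337.] 263 0.48 [78. 70. 70.] [ 0.432 -0.332  0.     0.   ]
n 1 turn [-0.9  0.3  5.6] q [-0.61  0.38  0.35  1.53  0.01 -1.68] pos [ 0.4757 -0.3302  0.2932] jaw 151.1
[[-9.5, 35.0, 22.7, -0.9, 0.3, 5.6, 85.0]]
```

View pics/w4.png

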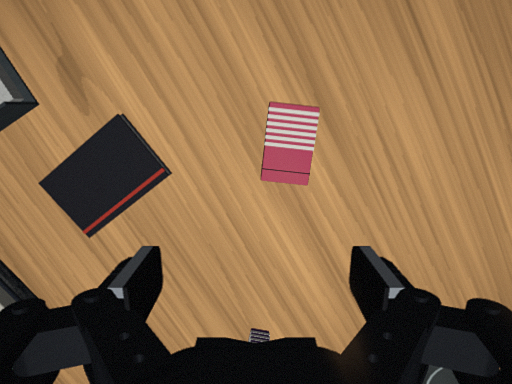

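Pink box 6 is at pixel (290,143), with its bands at the upper end and its lid end at (285,178). This agrees with the fit: (0.432,-0.332), lid towards azimuth 55°. I'll grasp it with the tool tilted 25° towards the lid.

```bash
cat >> h.py <<'E'
def rot(Y,Z): Y=np.array(Y)/np.linalg.norm(Y); Z=np.array(Z)/np.linalg.norm(Z); return R.from_matrix(np.c_[np.cross(Y,Z),Y,Z])
def planR(xyz,R1,grip,step=40,settle=0):
    o=get_obs(); R0=R.from_quat(o['tool_rot']); v=(R0.inv()*R1).as_rotvec(); d=np.asarray(xyz)-o['eef_pos']
    n=int(max(np.ceil(np.linalg.norm(d)*1000/step),np.ceil(np.degrees(np.linalg.norm(v))/8),1))
    print('n',n,'turn',np.round(np.degrees(v),1),'q',np.round(o['joint_pos'],2),'pos',np.round(o['eef_pos'],4))
    rows=[np.r_[(R0*R.from_rotvec(v*i/n)).inv().apply(d/n)*1000,np.degrees(v/n),grip] for i in range(n)]
    for i in range(0,n,5): print([np.round(r,1).tolist() for r in rows[i:i+5]])
def b6(t):
    a=np.radians(145); Y=np.array([np.cos(a),np.sin(a),0]); d=np.array([np.cos(a-np.pi/2),np.sin(a-np.pi/2),0]); t=np.radians(t)
    Z=-np.cos(t)*np.array([0,0,1])-np.sin(t)*d; return rot(Y,Z),d,Z
E
python3 - <<'E'
from h import *
R1,d,Z=b6(25); T=np.array([.4404,-.3195,.004]); print(T-Z*.09)
planR(T-Z*.09,R1,85)
E
```

```text
[ 0.46221635 -0.28834302  0.0855677 ]
n 6 turn [-2.2 25.3  5.8] q [-0.61  0.38  0.35  1.53  0.01 -1.68] pos [ 0.4757 -0.3302  0.2932]
[[-4.9, 5.9, 34.5, -0.4, 4.2, 1.0, 85.0], [-7.3, 5.7, 34.1, -0.4, 4.2, 1.0, 85.0], [-9.7, 5.7, 33.5, -0.4, 4.2, 1.0, 85.0], [-12.0, 5.7, 32.8, -0.4, 4.2, 1.0, 85.0], [-14.3, 5.7, 31.8, -0.4, 4.2, 1.0, 85.0]]
[[-16.5, 5.7, 30.7, -0.4, 4.2, 1.0, 85.0]]
```

>>> {"method": "jog_arm", "body": {"deltas": [[[-5,6,34,-0.4,4.2,1,85],[-7,6,34,-0.4,4.2,1,85],[-10,6,33,-0.4,4.2,1,85],[-12,6,32,-0.4,4.2,1,85],[-14,6,30,-0.4,4.2,1,85]]]}}

```text
clock: 21.95
eef_pos: [0.4681, -0.2943, 0.1273]
tool_rot: [-0.456, 0.871, -0.095, -0.159]
ft_force: [-0.8, -0.1, -0.2]
grip_width: 0.0848
```

>>> {"method": "jog_arm", "body": {"deltas": [[[-12,5,20,-0.4,4.2,1,85],[0,0,0,0,0,0,85],[0,0,0,0,0,0,85]]]}}

```text
clock: 22.25
eef_pos: [0.4645, -0.2811, 0.0986]
tool_rot: [-0.448, 0.866, -0.107, -0.196]
ft_force: [0.6, -0.3, 0.5]
grip_width: 0.0852
```

Run:
```python
from h import *
R1,d,Z=b6(25); T=np.array([.4404,-.3195,.004])
planR(T-Z*.03,R1,85,25)
```

```text
n 3 turn [-0.4 -0.7 -0.3] q [-0.31  0.51 -0.04  1.15 -0.43 -1.24] pos [ 0.4645 -0.2811  0.0986]
[[0.0, -0.6, 25.0, -0.1, -0.2, -0.1, 85.0], [0.1, -0.6, 25.0, -0.1, -0.2, -0.1, 85.0], [0.2, -0.7, 25.0, -0.1, -0.2, -0.1, 85.0]]
```

>>> {"method": "jog_arm", "body": {"deltas": [[[0,-0.6,25,-0.1,-0.2,0,85],[0,-0.6,25,-0.1,-0.2,0,85],[0,-0.6,20,-0.1,-0.2,0,85],[0,0,0,0,0,0,85],[0,0,0,0,0,0,85]]]}}

```text
clock: 22.75
eef_pos: [0.4557, -0.3117, 0.0448]
tool_rot: [-0.447, 0.869, -0.108, -0.183]
ft_force: [0.7, -0.5, 0.1]
grip_width: 0.0851
```

Run:
```python
from h import *
R1,d,Z=b6(25); T=np.array([.4404,-.3195,.004])
planR(T,R1,85,25)
```

```text
n 2 turn [-1.2  0.4 -0.8] q [-0.37  0.55 -0.12  0.98 -0.42 -1.3 ] pos [ 0.4557 -0.3117  0.0448]
[[-1.5, 4.5, 21.6, -0.6, 0.2, -0.4, 85.0], [-1.6, 4.3, 21.7, -0.6, 0.2, -0.4, 85.0]]
```

>>> {"method": "jog_arm", "body": {"deltas": [[[-1.5,4.5,17,-0.6,0.2,-0.4,85],[-1.6,4,12,-0.6,0.2,-0.4,85],[0,0,0,0,0,0,85],[0,0,0,0,0,0,85]]]}}

```text
clock: 23.15
eef_pos: [0.4459, -0.316, 0.0191]
tool_rot: [-0.45, 0.867, -0.102, -0.19]
ft_force: [-0.3, -0.0, -0.1]
grip_width: 0.085
```

Run:
```python
from h import *
R1,d,Z=b6(25); T=np.array([.4404,-.3195,.004])
planR(T,R1,85,25)
```

```text
n 1 turn [-0.2  0.1 -0.2] q [-0.39  0.59 -0.15  0.94 -0.42 -1.32] pos [ 0.4459 -0.316   0.0191]
[[-0.9, 2.6, 16.2, -0.2, 0.1, -0.2, 85.0]]
```

>>> {"method": "jog_arm", "body": {"deltas": [[[-0.9,2.6,10,0,0,0,85],[0,0,5,0,0,0,85],[0,0,0,0,0,0,85],[0,0,0,0,0,0,85]]]}}

```text
clock: 23.55
eef_pos: [0.4405, -0.3189, 0.0037]
tool_rot: [-0.451, 0.866, -0.101, -0.19]
ft_force: [0.4, -0.2, 0.3]
grip_width: 0.0847
```

Run:
```python
from h import *
R1,d,Z=b6(25); T=np.array([.4404,-.3195,.004])
planR(T,R1,85,25); print(get_obs()['ft_force'])
```

```text
n 1 turn [-0.3  0.1 -0.1] q [-0.39  0.6  -0.17  0.89 -0.42 -1.33] pos [ 0.4405 -0.3189  0.0037]
[[0.6, -0.3, 0.0, -0.3, 0.1, -0.1, 85.0]]
[ 0.35475278 -0.20340503  0.34057434]
```

>>> {"method": "jog_arm", "body": {"deltas": [[[0,0,0,0,0,0,40],[0,0,0,0,0,0,40],[0,0,0,0,0,0,40],[0,0,0,0,0,0,40],[0,0,0,0,0,0,40]]]}}

```text
clock: 24.05
eef_pos: [0.4415, -0.3185, 0.0043]
tool_rot: [-0.451, 0.866, -0.102, -0.189]
ft_force: [1.0, -0.5, -1.2]
grip_width: 0.0613
```

>>> {"method": "jog_arm", "body": {"deltas": [[[8,0,-18,0,0,0,40],[17,0,-36,0,0,0,40],[17,0,-36,0,0,0,40],[17,0,-36,0,0,0,40],[0,0,0,0,0,0,40]]]}}

```text
clock: 24.55
eef_pos: [0.438, -0.3176, 0.1448]
tool_rot: [-0.452, 0.866, -0.098, -0.191]
ft_force: [1.1, -0.3, -2.6]
grip_width: 0.061
```

```bash
cat >> h.py <<'E'
def stand(az,below):  # box upright held, tool pointing radially outward, `below` deg below horizontal
    r=np.array([np.cos(az),np.sin(az),0]); t=np.radians(below); Z=np.cos(t)*r-np.sin(t)*np.array([0,0,1])
    Y=np.cross([0,0,1],r)  # jaw for -x outward at tool down: X=-r => Y = Z x X
    return rot(Y,Z)
E
python3 - <<'E'
from h import *
az=np.arctan2(-.29,.40); R1=stand(az,25); print(np.round(R1.as_matrix(),2).tolist())
o=get_obs();print(o['grip_width'],o['ft_force'])
planR([.40,-.29,.22],R1,40)
E
```

```text
[[-0.34, 0.59, 0.73], [0.25, 0.81, -0.53], [-0.91, 0.0, -0.42]]
0.06101502509596945 [ 1.08291546 -0.31698714 -2.61305694]
n 16 turn [ 34.2 -68.8  92.9] q [-0.4   0.44 -0.02  1.21 -0.42 -1.34] pos [ 0.438  -0.3176  0.1448]
[[1.9, 2.9, -4.3, 2.1, -4.3, 5.8, 40.0], [1.9, 2.6, -4.5, 2.1, -4.3, 5.8, 40.0], [1.8, 2.2, -4.8, 2.1, -4.3, 5.8, 40.0], [1.6, 1.9, -5.0, 2.1, -4.3, 5.8, 40.0], [1.4, 1.5, -5.1, 2.1, -4.3, 5.8, 40.0]]
[[1.2, 1.2, -5.3, 2.1, -4.3, 5.8, 40.0], [0.9, 0.9, -5.4, 2.1, -4.3, 5.8, 40.0], [0.5, 0.6, -5.5, 2.1, -4.3, 5.8, 40.0], [0.2, 0.4, -5.5, 2.1, -4.3, 5.8, 40.0], [-0.2, 0.2, -5.5, 2.1, -4.3, 5.8, 40.0]]
[[-0.6, 0.0, -5.5, 2.1, -4.3, 5.8, 40.0], [-1.0, -0.1, -5.4, 2.1, -4.3, 5.8, 40.0], [-1.4, -0.2, -5.3, 2.1, -4.3, 5.8, 40.0], [-1.9, -0.2, -5.2, 2.1, -4.3, 5.8, 40.0], [-2.3, -0.2, -5.1, 2.1, -4.3, 5.8, 40.0]]
[[-2.7, -0.1, -4.9, 2.1, -4.3, 5.8, 40.0]]
```

>>> {"method": "jog_arm", "body": {"deltas": [[[2,3,-4,2.1,-4.3,5.8,40],[2,3,-4.5,2.1,-4.3,5.8,40],[2,2,-5,2.1,-4.3,5.8,40],[1.6,2,-5,2.1,-4.3,5.8,40],[1.4,1.5,-5,2.1,-4.3,5.8,40]]]}}

```text
clock: 25.05
eef_pos: [0.4267, -0.3071, 0.1646]
tool_rot: [-0.241, 0.96, -0.133, 0.051]
ft_force: [0.2, -0.4, -1.1]
grip_width: 0.061
```

>>> {"method": "jog_arm", "body": {"deltas": [[[1.2,1.2,-5.3,2.1,-4.3,5.8,40],[1,1,-5.4,2.1,-4.3,5.8,40],[0.5,0.6,-5.5,2.1,-4.3,5.8,40],[0.2,0.4,-5.5,2.1,-4.3,5.8,40],[-0.2,0.2,-5.5,2.1,-4.3,5.8,40]]]}}

```text
clock: 25.55
eef_pos: [0.409, -0.2969, 0.1844]
tool_rot: [0.002, 0.946, -0.155, 0.284]
ft_force: [-0.3, -0.2, -1.9]
grip_width: 0.0608
```

Run:
```python
from h import *
az=np.arctan2(-.29,.40); R1=stand(az,25)
o=get_obs();print(o['grip_width'],o['ft_force'])
planR([.40,-.29,.20],R1,40)
```

```text
0.060842690541463726 [-0.32299108 -0.24544289 -1.85149372]
n 6 turn [ 12.4 -25.3  32.5] q [-0.7  -0.12 -0.76  0.29  0.12 -0.66] pos [ 0.409  -0.2969  0.1844]
[[-0.2, 0.2, -3.2, 2.1, -4.2, 5.4, 40.0], [-0.5, 0.1, -3.2, 2.1, -4.2, 5.4, 40.0], [-0.7, 0.1, -3.1, 2.1, -4.2, 5.4, 40.0], [-0.9, 0.0, -3.1, 2.1, -4.2, 5.4, 40.0], [-1.1, 0.0, -3.0, 2.1, -4.2, 5.4, 40.0]]
[[-1.4, 0.0, -2.9, 2.1, -4.2, 5.4, 40.0]]
```

Run:
```python
from h import *
az=np.arctan2(-.33,.47); R1=stand(az,25)
planR([.47,-.33,.18],R1,40)
```

```text
n 6 turn [ 11.8 -25.4  31.9] q [-0.7  -0.12 -0.76  0.29  0.12 -0.66] pos [ 0.409  -0.2969  0.1844]
[[-7.7, -4.1, 7.7, 2.0, -4.2, 5.3, 40.0], [-7.4, -3.1, 8.3, 2.0, -4.2, 5.3, 40.0], [-7.0, -2.2, 9.0, 2.0, -4.2, 5.3, 40.0], [-6.5, -1.2, 9.5, 2.0, -4.2, 5.3, 40.0], [-5.8, -0.3, 10.0, 2.0, -4.2, 5.3, 40.0]]
[[-5.1, 0.5, 10.4, 2.0, -4.2, 5.3, 40.0]]
```

>>> {"method": "jog_arm", "body": {"deltas": [[[-7.7,-4,8,2,-4.2,5.3,40],[-7.4,-3,8,2,-4.2,5.3,40],[-7,-2,9,2,-4.2,5.3,40],[-6.5,-1,9.5,2,-4.2,5.3,40],[-6,0,10,2,-4.2,5.3,40]]]}}

```text
clock: 26.05
eef_pos: [0.4522, -0.3221, 0.1775]
tool_rot: [0.225, 0.832, -0.164, 0.479]
ft_force: [2.0, -1.0, -3.1]
grip_width: 0.0606
```

>>> {"method": "jog_arm", "body": {"deltas": [[[-5,0.5,10,2,-4.2,5.3,40],[0,0,0,0,0,0,40],[0,0,0,0,0,0,40]]]}}

```text
clock: 26.35
eef_pos: [0.4708, -0.3334, 0.1779]
tool_rot: [0.268, 0.804, -0.162, 0.505]
ft_force: [0.3, 1.4, -1.9]
grip_width: 0.0609
```

Run:
```python
from h import *
az=np.arctan2(-.33,.47); R1=stand(az,25)
planR([.47,-.33,.11],R1,40,20)
for n in ('side','wrist'): shot(n,n+'5.png')
a=cv2.imread('pics/side5.png')[60:260,200:500]; b=cv2.imread('pics/wrist5.png')
cv2.imwrite('pics/c5.png',np.hstack([cv2.resize(a,(450,300)),cv2.resize(b,(350,300))]))
```

```text
n 4 turn [-1.1 -0.9 -1.2] q [-0.6   0.18 -1.09 -0.82 -0.03  0.03] pos [ 0.4708 -0.3334  0.1779]
[[15.6, 0.4, 6.8, -0.3, -0.2, -0.3, 40.0], [15.6, 0.4, 6.8, -0.3, -0.2, -0.3, 40.0], [15.6, 0.5, 6.7, -0.3, -0.2, -0.3, 40.0], [15.6, 0.5, 6.6, -0.3, -0.2, -0.3, 40.0]]
```

View pics/c5.png

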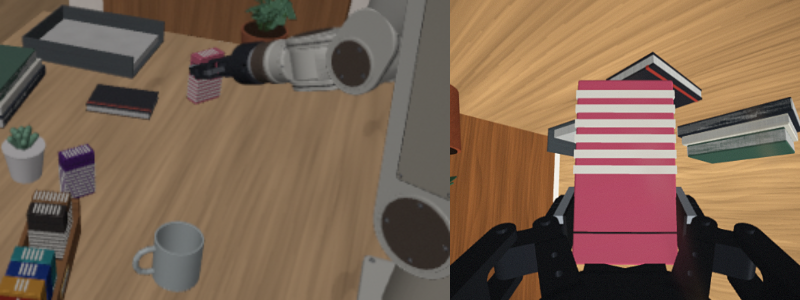

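Run:
```python
from h import *
az=np.arctan2(-.22,.60); R1=stand(az,25)
planR([.60,-.22,.16],R1,40,30)
```

```text
n 6 turn [-14.6  -0.7  -7.6] q [-0.6   0.18 -1.09 -0.82 -0.03  0.03] pos [ 0.4708 -0.3338  0.1794]
[[0.6, 28.0, 6.9, -2.4, -0.1, -1.3, 40.0], [-0.0, 27.7, 8.1, -2.4, -0.1, -1.3, 40.0], [-0.6, 27.3, 9.3, -2.4, -0.1, -1.3, 40.0], [-1.2, 26.9, 10.4, -2.4, -0.1, -1.3, 40.0], [-1.8, 26.4, 11.6, -2.4, -0.1, -1.3, 40.0]]
[[-2.3, 25.8, 12.7, -2.4, -0.1, -1.3, 40.0]]
```

Box 6 hangs upright, bands down and lid up. I'll move it farther out, since q3 is near its limit.

>>> {"method": "jog_arm", "body": {"deltas": [[[-4,28,12,-2.4,0,-1.3,40],[-4,28,12,-2.4,0,-1.3,40],[-1,27,10,-2.4,0,-1.3,40],[-1,27,10,-2.4,0,-1.3,40],[-2,26,11,-2.4,0,-1.3,40]]]}}

```text
clock: 26.95
eef_pos: [0.5846, -0.2453, 0.169]
tool_rot: [0.167, 0.831, -0.107, 0.52]
ft_force: [-0.3, -0.3, -2.0]
grip_width: 0.061
```

>>> {"method": "jog_arm", "body": {"deltas": [[[-2,20,10,-2.4,0,-1.3,40],[0,0,0,0,0,0,40],[0,0,0,0,0,0,40]]]}}

```text
clock: 27.25
eef_pos: [0.6024, -0.2291, 0.1682]
tool_rot: [0.144, 0.835, -0.095, 0.523]
ft_force: [0.1, -0.8, -2.0]
grip_width: 0.0611
```

Run:
```python
from h import *
az=np.arctan2(-.22,.60); R1=stand(az,25)
planR([.605,-.22,.09],R1,40,20)
print(get_obs()['ft_force'],get_obs()['grip_width'])
```

```text
n 4 turn [ 0.1 -0.8  0.6] q [-0.37  0.3  -0.94 -0.79  0.02 -0.02] pos [ 0.6024 -0.2291  0.1682]
[[17.6, 2.5, 8.4, 0.0, -0.2, 0.1, 40.0], [17.7, 2.5, 8.3, 0.0, -0.2, 0.1, 40.0], [17.7, 2.4, 8.2, 0.0, -0.2, 0.1, 40.0], [17.7, 2.4, 8.2, 0.0, -0.2, 0.1, 40.0]]
[ 0.06797746 -0.79278804 -1.95582896] 0.06110159335890962
```

>>> {"method": "jog_arm", "body": {"deltas": [[[17.6,2,8.4,0,-0.2,0,40],[17.7,2,8.3,0,-0.2,0,40],[17.7,2,8.2,0,-0.2,0,40],[17,2,8,0,-0.2,0,40],[0,0,0,0,0,0,40]]]}}

```text
clock: 27.75
eef_pos: [0.6025, -0.2266, 0.0929]
tool_rot: [0.145, 0.829, -0.099, 0.53]
ft_force: [-0.5, 0.0, -2.7]
grip_width: 0.0612
```

Run:
```python
from h import *
az=np.arctan2(-.22,.60); R1=stand(az,25)
planR([.605,-.22,.067],R1,40,20)
im,c=shot('side'); D=masks_of('box6','side')
for d in D:
    p=d['pixels']; col=np.median(im[p],0)
    if col[0]>col[1]+30 and d['at'][1]<170: print(np.round(d['at']),p.sum(),col); q=p
o=get_obs(); 
c2=o['eef_pos']; print(c2)
# predicted box silhouette vs mask by trying tilts is coarse; print PCA of mask
```

```text
n 2 turn [-0.4  0.3  0.5] q [-0.36  0.58 -1.   -1.15  0.   -0.01] pos [ 0.6025 -0.2266  0.0929]
[[11.7, 3.7, 5.4, -0.2, 0.2, 0.2, 40.0], [11.7, 3.6, 5.5, -0.2, 0.2, 0.2, 40.0]]
[281. 148.] 370 [120.  81.  85.]
[ 0.60379515 -0.22707416  0.09637975]
```

>>> {"method": "jog_arm", "body": {"deltas": [[[12,0,5.4,0,0,0,40],[9,0,4,0,0,0,40],[0,0,0,0,0,0,40]]]}}

```text
clock: 28.15
eef_pos: [0.6054, -0.2297, 0.0799]
tool_rot: [0.146, 0.825, -0.101, 0.537]
ft_force: [0.3, 0.3, -2.5]
grip_width: 0.061
```

>>> {"method": "jog_arm", "body": {"deltas": [[[3,0,1.4,0,0,0,40],[0,0,0,0,0,0,40]]]}}

```text
clock: 28.35
eef_pos: [0.6064, -0.2307, 0.0802]
tool_rot: [0.146, 0.823, -0.102, 0.539]
ft_force: [0.3, 0.3, -2.2]
grip_width: 0.0608
```

Run:
```python
from h import *
az=np.arctan2(-.22,.60); R1=stand(az,25)
planR([.605,-.22,.065],R1,40,20)
print(get_obs()['ft_force'],get_obs()['grip_width'])
```

```text
n 1 turn [-0.6  1.5  0.5] q [-0.36  0.65 -1.   -1.24  0.   -0.01] pos [ 0.6064 -0.2307  0.0802]
[[15.8, 9.7, 1.4, -0.6, 1.5, 0.5, 40.0]]
[ 0.26728756  0.2679244  -2.18514194] 0.060767073060415816
```

>>> {"method": "jog_arm", "body": {"deltas": [[[11,5,2,-0.5,1.5,0.4,40],[0,0,0,0,0,0,40],[0,0,0,0,0,0,40]]]}}

```text
clock: 28.65
eef_pos: [0.6064, -0.2251, 0.0708]
tool_rot: [0.147, 0.83, -0.094, 0.53]
ft_force: [0.2, 0.2, -2.4]
grip_width: 0.0608
```

Run:
```python
from h import *
az=np.arctan2(-.22,.60); R1=stand(az,25)
planR([.605,-.22,.065],R1,40,20)
print(get_obs()['ft_force'],get_obs()['grip_width'])
```

```text
n 1 turn [-0.   0.1  0. ] q [-0.36  0.65 -0.99 -1.21  0.01 -0.  ] pos [ 0.6064 -0.2251  0.0708]
[[6.5, 4.3, -0.4, -0.0, 0.1, 0.0, 40.0]]
[ 0.2185877   0.22723356 -2.39018329] 0.06084085786615663
```

>>> {"method": "jog_arm", "body": {"deltas": [[[3,0,1,0,0,0,40],[0,0,0,0,0,0,40],[0,0,0,0,0,0,40]]]}}

```text
clock: 28.95
eef_pos: [0.6062, -0.2248, 0.0676]
tool_rot: [0.147, 0.83, -0.094, 0.53]
ft_force: [0.0, 0.3, -2.3]
grip_width: 0.061
```

>>> {"method": "jog_arm", "body": {"deltas": [[[3,0,1,0,0,0,40],[0,0,0,0,0,0,40],[0,0,0,0,0,0,40]]]}}

```text
clock: 29.25
eef_pos: [0.6068, -0.2249, 0.0663]
tool_rot: [0.147, 0.829, -0.095, 0.532]
ft_force: [-0.8, 0.2, -0.4]
grip_width: 0.061
```

>>> {"method": "jog_arm", "body": {"deltas": [[[1,0,0,0,0,0,40],[0,0,0,0,0,0,70],[0,0,0,0,0,0,85],[0,0,0,0,0,0,85],[0,0,0,0,0,0,85]]]}}

```text
clock: 29.75
eef_pos: [0.6074, -0.2253, 0.0667]
tool_rot: [0.147, 0.828, -0.095, 0.533]
ft_force: [-0.1, -0.2, 0.7]
grip_width: 0.0852
```

>>> {"method": "jog_arm", "body": {"deltas": [[[0,0,-10,0,0,0,85],[0,0,-20,0,0,0,85],[0,0,-25,0,0,0,85],[0,0,-25,0,0,0,85],[0,0,0,0,0,0,85]]]}}

```text
clock: 30.25
eef_pos: [0.5672, -0.2108, 0.106]
tool_rot: [0.147, 0.831, -0.094, 0.528]
ft_force: [0.4, -0.1, -0.3]
grip_width: 0.0853
```

Run:
```python
from h import *
az=np.arctan2(-.22,.60)
for n in ('side','top','wrist'):
    im,c,D=dets(n,save=n+'6.png')
    for d in D:
        p=d['pixels']; w=unproj([d['at']],[.05],c)[0]
        col=np.median(im[p],0)
        if w[1]<0 or n=='wrist': print(n,np.round(d['at']),p.sum(),col,np.round(fit([(p,c)],UP,0,w[:2]),4))
o=get_obs(); print(o['eef_pos'],o['joint_pos'])
a=cv2.imread('pics/side6.png')[80:280,180:400]; b=cv2.imread('pics/wrist6.png')
cv2.imwrite('pics/c6.png',np.hstack([cv2.resize(a,(330,300)),cv2.resize(b,(400,300))]))
```

```text
side [254. 174.] 758 [85. 75. 88.] [ 0.625  -0.0612 54.768   0.9093]
side [280. 146.] 574 [117.  72.  80.] [ 0.5954 -0.2177 71.8602  0.8438]
side [278. 124.] 767 [35. 35. 38.] [  0.6653  -0.3165 177.0599   0.3898]
top [292. 166.] 424 [95.  84.  89.5] [ 0.6287 -0.0633 49.5843  0.9022]
top [350. 180.] 466 [108.   75.5  78.5] [ 5.976000e-01 -2.220000e-01  2.485797e+02  9.047000e-01]
wrist [498. 138.] 6009 [50. 39. 59.] [  0.606   -0.0657 -35.0699   0.9698]
wrist [258. 164.] 18204 [154.  66.  86.] [ 0.5976 -0.2226 58.2208  0.9687]
[ 0.56651454 -0.21051636  0.10244341] [-0.35921667  0.52366766 -1.0878927  -1.16706182  0.00683191 -0.003945  ]
```

View pics/c6.png

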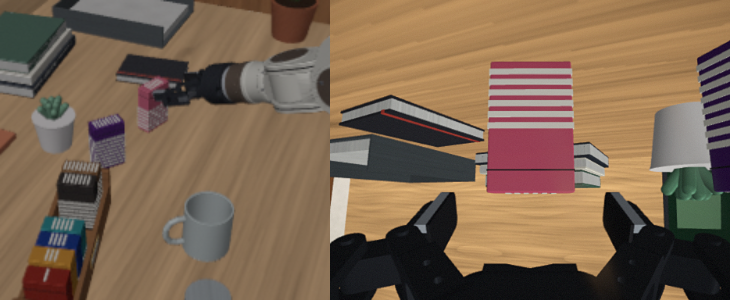

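>>> {"method": "jog_arm", "body": {"deltas": [[[-18,0,-8,0,0,0,85],[-22,0,-10,0,4,0,85],[-25,0,-13,0,7,0,85],[-22,0,-16,0,7,0,85],[-20,0,-20,0,7,0,85]]]}}

```text
clock: 31.05
eef_pos: [0.5679, -0.211, 0.1644]
tool_rot: [0.159, 0.896, -0.073, 0.409]
ft_force: [0.1, 0.0, -0.9]
grip_width: 0.0851
```

Run:
```python
from h import *
plan([.5975,-.222,.20],69.7,85,35)
```

```text
n 7 turn [ 0.  49.1  0.2] q [-0.36  0.1  -0.8  -0.19  0.   -0.  ] pos [ 0.5679 -0.211   0.1644] jaw 69.9
[[-6.8, -0.0, 0.1, 0.0, 7.0, 0.0, 85.0], [-6.8, -0.0, -0.7, 0.0, 7.0, 0.0, 85.0], [-6.6, -0.0, -1.6, 0.0, 7.0, 0.0, 85.0], [-6.4, -0.0, -2.4, 0.0, 7.0, 0.0, 85.0], [-6.0, -0.0, -3.1, 0.0, 7.0, 0.0, 85.0]]
[[-5.6, -0.0, -3.8, 0.0, 7.0, 0.0, 85.0], [-5.1, -0.0, -4.5, 0.0, 7.0, 0.0, 85.0]]
```

>>> {"method": "jog_arm", "body": {"deltas": [[[-7,0,0,0,7,0,85],[-7,0,-1,0,7,0,85],[-7,0,-2,0,7,0,85],[-6.5,0,-2.4,0,7,0,85],[-6,0,-3,0,7,0,85]]]}}

```text
clock: 31.55
eef_pos: [0.5829, -0.2164, 0.1856]
tool_rot: [0.173, 0.975, -0.025, 0.137]
ft_force: [1.6, -0.5, 0.2]
grip_width: 0.0849
```

>>> {"method": "jog_arm", "body": {"deltas": [[[-5.6,0,-4,0,7,0,85],[-5,0,-4,0,7,0,85],[0,0,0,0,0,0,85],[0,0,0,0,0,0,85]]]}}

```text
clock: 31.95
eef_pos: [0.5942, -0.2205, 0.1882]
tool_rot: [0.175, 0.985, -0.002, 0.008]
ft_force: [0.0, 0.2, -0.0]
grip_width: 0.0851
```

Run:
```python
from h import *
im,c,D=dets('wrist',save='w7.png')
for d in D:
    p=d['pixels']; w=unproj([d['at']],[.05],c)[0]; print(np.round(d['at']),p.sum(),round(d['conf'],2),np.median(im[p],0),np.round(fit([(p,c)],UP,0,[.597,-.222,np.radians(69.7)]),4))
plan([.5975,-.222,.12],69.7,85,35)
```

```text
[450. 160.] 4976 0.9 [79. 55. 99.] [ 0.597 -0.222 69.7    0.   ]
[256. 193.] 4542 0.71 [169.  71.  91.] [ 0.5976 -0.2213 70.2457  0.9446]
n 2 turn [-0.   1.   0.2] q [-0.36  0.51  0.29  1.33 -0.   -0.  ] pos [ 0.5925 -0.2199  0.1888] jaw 69.9
[[-2.1, -0.1, 34.4, -0.0, 0.5, 0.1, 85.0], [-2.4, -0.1, 34.4, -0.0, 0.5, 0.1, 85.0]]
```

>>> {"method": "jog_arm", "body": {"deltas": [[[-2,0,33,0,0.5,0,85],[-2,0,33,0,0.5,0,85],[0,0,15,0,0,0,85],[0,0,0,0,0,0,85],[0,0,0,0,0,0,85]]]}}

```text
clock: 32.55
eef_pos: [0.5913, -0.2195, 0.1109]
tool_rot: [0.175, 0.985, -0.001, 0.005]
ft_force: [0.1, -0.8, -0.2]
grip_width: 0.0844
```

Run:
```python
from h import *
plan([.5976,-.2216,.066],70,85,35)
```

```text
n 2 turn [-0.   0.5 -0.1] q [-0.36  0.56  0.17  1.17 -0.   -0.  ] pos [ 0.5913 -0.2195  0.1109] jaw 69.9
[[-3.1, 0.1, 22.5, -0.0, 0.3, -0.1, 85.0], [-3.2, 0.1, 22.5, -0.0, 0.3, -0.1, 85.0]]
```

>>> {"method": "jog_arm", "body": {"deltas": [[[-3,0,22,0,0.3,0,85],[-3,0,15,0,0.3,0,85],[0,0,0,0,0,0,85],[0,0,0,0,0,0,85]]]}}

```text
clock: 32.95
eef_pos: [0.5986, -0.2222, 0.0805]
tool_rot: [0.175, 0.985, -0.001, 0.005]
ft_force: [-0.1, -0.2, 0.5]
grip_width: 0.0851
```

Run:
```python
from h import *
plan([.5976,-.2216,.066],70,85,35)
```

```text
n 1 turn [-0.   0.6 -0.1] q [-0.36  0.6   0.15  1.11 -0.   -0.  ] pos [ 0.5986 -0.2222  0.0805] jaw 69.9
[[1.3, 0.2, 14.5, -0.0, 0.6, -0.1, 85.0]]
```

>>> {"method": "jog_arm", "body": {"deltas": [[[1,0,11,0,0.6,0,85],[0,0,0,0,0,0,85],[0,0,0,0,0,0,40],[0,0,0,0,0,0,40],[0,0,0,0,0,0,40]]]}}

```text
clock: 33.45
eef_pos: [0.5996, -0.2223, 0.0719]
tool_rot: [0.175, 0.985, -0.0, 0.002]
ft_force: [0.2, 0.3, -2.3]
grip_width: 0.0609
```

>>> {"method": "jog_arm", "body": {"deltas": [[[0,0,0,0,0,0,40],[0,0,-20,0,0,0,40],[0,0,-40,0,0,0,40],[0,0,-40,0,0,0,40],[0,0,-40,0,0,0,40]]]}}

```text
clock: 33.95
eef_pos: [0.5926, -0.2199, 0.2042]
tool_rot: [0.175, 0.985, 0.002, -0.01]
ft_force: [1.1, -0.5, -1.9]
grip_width: 0.061
```

Run:
```python
from h import *
plan(rp(-2,-8,.22),15,40,35)
```

```text
n 12 turn [-0.6 -1.1 54.9] q [-0.36  0.54  0.38  1.43 -0.   -0.  ] pos [ 0.5926 -0.2199  0.2042] jaw 69.9
[[13.0, 30.8, -1.1, -0.0, -0.1, 4.6, 40.0], [15.4, 29.7, -1.1, -0.0, -0.1, 4.6, 40.0], [17.7, 28.4, -1.1, -0.0, -0.1, 4.6, 40.0], [19.9, 26.9, -1.1, -0.0, -0.1, 4.6, 40.0], [22.0, 25.2, -1.1, -0.0, -0.1, 4.6, 40.0]]
[[23.9, 23.4, -1.1, -0.0, -0.1, 4.6, 40.0], [25.7, 21.4, -1.1, -0.0, -0.1, 4.6, 40.0], [27.4, 19.3, -1.1, -0.0, -0.1, 4.6, 40.0], [28.8, 17.0, -1.2, -0.0, -0.1, 4.6, 40.0], [30.1, 14.7, -1.2, -0.0, -0.1, 4.6, 40.0]]
[[31.1, 12.2, -1.2, -0.0, -0.1, 4.6, 40.0], [32.0, 9.7, -1.3, -0.0, -0.1, 4.6, 40.0]]
```

>>> {"method": "jog_arm", "body": {"deltas": [[[13,31,-4,0,-0.1,4.6,40],[15,30,-4,0,-0.1,4.6,40],[18,28,-3,0,-0.1,4.6,40],[20,27,-2,0,-0.1,4.6,40],[22,25,-2,0,-0.1,4.6,40]]]}}

```text
clock: 34.45
eef_pos: [0.5893, -0.0544, 0.2269]
tool_rot: [0.38, 0.925, -0.001, 0.001]
ft_force: [0.2, 0.1, -2.5]
grip_width: 0.061
```

>>> {"method": "jog_arm", "body": {"deltas": [[[24,23,-1,0,-0.1,4.6,40],[26,21,-1,0,-0.1,4.6,40],[27,19,-1,0,-0.1,4.6,40],[29,17,-1,0,-0.1,4.6,40],[30,15,-1,0,-0.1,4.6,40]]]}}

```text
clock: 34.95
eef_pos: [0.5844, 0.1187, 0.2295]
tool_rot: [0.564, 0.826, -0.004, 0.004]
ft_force: [0.6, 0.5, -1.6]
grip_width: 0.0604
```

>>> {"method": "jog_arm", "body": {"deltas": [[[31,12,-1,0,0,4.6,40],[27,8,-1,0,0,4.6,40],[0,0,0,0,0,0,40],[0,0,0,0,0,0,40]]]}}

```text
clock: 35.35
eef_pos: [0.582, 0.1875, 0.2286]
tool_rot: [0.628, 0.778, -0.005, 0.003]
ft_force: [0.0, -0.8, -1.8]
grip_width: 0.0607
```

Run:
```python
from h import *
plan(rp(-2,-8,.22),15,40,35)
im,c=shot('wrist','w8.png'); print(get_obs()['grip_width'])
```

```text
n 1 turn [-0.3  0.6 -2.9] q [ 0.32  0.47  0.33  1.44 -0.01  1.68] pos [0.582  0.1875 0.2286] jaw 12.1
[[-4.4, -9.2, 8.7, -0.3, 0.6, -2.9, 40.0]]
0.06086091653037672
```

View pics/w8.png

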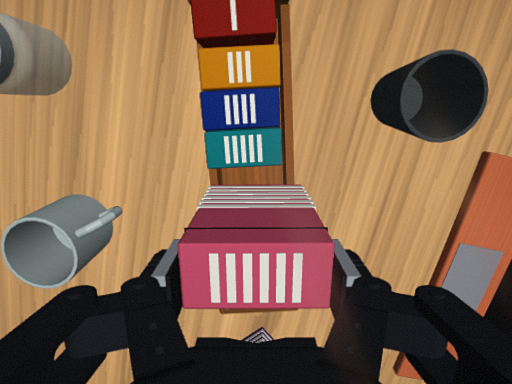

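Boxes 1, 3, 4 and 5 stand in order, with lid bars at (235,15), (239,67), (240,109) and (243,149). Pink box 6 is held straight above them. I'll measure their positions along the row.

Run:
```python
from h import *
c=cam('wrist'); im=cv2.imread('pics/w8.png'); rk=np.load('rk.npy')
for n,u,v in [(3,239,67),(4,240,109),(5,243,149)]:
    s=im[v-16:v+16,u-26:u+27].min(2)>130; yy,xx=np.nonzero(s); p=[u-26+xx.mean(),v-16+yy.mean()]; print(n,np.round(p),np.round(torack(unproj([p],[.112],c),rk)*1000,1))
p=unproj([[256,278]],[get_obs()['eef_pos'][2]+.03],c); print('held lid',torack(p,rk)*1000,'tcp',torack(get_obs()['eef_pos'],rk)*1000)
```

```text
3 [239.  66.] [[-0.4 93.6]]
4 [240. 109.] [[-1.8 62.5]]
5 [243. 148.] [[-1.1 31.4]]
held lid [[ 8.22302579 -0.87164505]] tcp [[ 7.36363458 -4.02743717]]
```

>>> {"method": "jog_arm", "body": {"deltas": [[[-3,-8,15,-0.3,0.5,-2.9,40],[0,0,25,0,0,0,40],[0,0,25,0,0,0,40],[0,0,20,0,0,0,40],[0,0,0,0,0,0,40]]]}}

```text
clock: 35.9
eef_pos: [0.5755, 0.1759, 0.1419]
tool_rot: [0.61, 0.792, -0.0, 0.002]
ft_force: [-1.0, -0.5, -3.0]
grip_width: 0.0609
```

Run:
```python
from h import *
plan(rp(-2,-7,.084),15,40,35)
```

```text
n 2 turn [ 0.1  0.2 -0.2] q [ 0.3   0.49  0.13  1.21 -0.    1.61] pos [0.5755 0.1759 0.1419] jaw 14.8
[[3.3, -0.1, 28.9, 0.1, 0.1, -0.1, 40.0], [3.3, -0.1, 28.9, 0.1, 0.1, -0.1, 40.0]]
```

>>> {"method": "jog_arm", "body": {"deltas": [[[3,0,18,0,0.1,0,40],[3,0,15,0,0.1,0,40],[0,0,8,0,0,0,40],[0,0,0,0,0,0,40],[0,0,0,0,0,0,40]]]}}

```text
clock: 36.4
eef_pos: [0.577, 0.1776, 0.1045]
tool_rot: [0.612, 0.791, 0.003, 0.002]
ft_force: [0.5, 0.8, -2.7]
grip_width: 0.0609
```

Run:
```python
from h import *
plan(rp(-2,-7,.083),15,40,35); print(get_obs()['ft_force'])
```

```text
n 1 turn [ 0.4  0.  -0.5] q [ 0.3   0.52  0.07  1.12 -0.    1.62] pos [0.577  0.1776 0.1045] jaw 14.5
[[5.2, -2.3, 21.5, 0.4, 0.0, -0.5, 40.0]]
[ 0.45463244  0.77980379 -2.65307933]
```

>>> {"method": "jog_arm", "body": {"deltas": [[[4,-2,12,0.4,0,-0.5,40],[1,0,6,0,0,0,40],[0,0,2,0,0,0,40],[0,0,0,0,0,0,40]]]}}

```text
clock: 36.8
eef_pos: [0.5752, 0.1825, 0.0853]
tool_rot: [0.609, 0.793, 0.001, 0.001]
ft_force: [-0.7, -0.0, -2.1]
grip_width: 0.0611
```

Run:
```python
from h import *
plan(rp(-2,-7,.083),15,40,35); print(get_obs()['ft_force'])
```

```text
n 1 turn [0.2 0.  0. ] q [ 0.31  0.54  0.05  1.08 -0.    1.62] pos [0.5752 0.1825 0.0853] jaw 15.0
[[0.1, -1.6, 2.3, 0.2, 0.0, 0.0, 40.0]]
[-0.71515028 -0.0103343  -2.11369639]
```

>>> {"method": "jog_arm", "body": {"deltas": [[[0,-1.6,2.5,0.2,0,0,40],[0,0,0,0,0,0,40],[0,0,0,0,0,0,85],[0,0,0,0,0,0,85],[0,0,0,0,0,0,85]]]}}

```text
clock: 37.3
eef_pos: [0.5753, 0.1828, 0.0848]
tool_rot: [0.608, 0.794, 0.002, 0.001]
ft_force: [0.4, -1.0, 0.7]
grip_width: 0.0848
```

>>> {"method": "jog_arm", "body": {"deltas": [[[0,0,-35,0,0,0,85],[-10,0,-20,0,0,0,85],[-35,0,0,0,0,0,85],[-25,0,10,0,0,0,85],[0,0,10,0,0,0,85]]]}}

```text
clock: 37.8
eef_pos: [0.5955, 0.1146, 0.1239]
tool_rot: [0.607, 0.795, 0.004, 0.003]
ft_force: [-0.6, 0.4, 0.2]
grip_width: 0.0852
```

Run:
```python
from h import *
plan(rp(-2,-80,.080),15,85,25)
```

```text
n 2 turn [0.6 0.1 0.2] q [ 0.19  0.5   0.11  1.16 -0.    1.5 ] pos [0.5955 0.1146 0.1239] jaw 15.2
[[-1.0, -2.1, 21.9, 0.3, 0.0, 0.1, 85.0], [-1.0, -1.9, 21.9, 0.3, 0.0, 0.1, 85.0]]
```

>>> {"method": "jog_arm", "body": {"deltas": [[[-1,-2,20,0.3,0,0,85],[-1,-2,14,0.3,0,0,85],[0,0,3,0,0,0,85],[0,0,0,0,0,0,85]]]}}

```text
clock: 38.2
eef_pos: [0.5913, 0.1122, 0.084]
tool_rot: [0.607, 0.794, -0.001, -0.001]
ft_force: [-0.3, 0.2, 0.9]
grip_width: 0.0852
```

Run:
```python
from h import *
plan(rp(-2,-80,.080),15,85,25)
```

```text
n 1 turn [-0.2 -0.   0.2] q [0.19 0.54 0.05 1.09 0.   1.49] pos [0.5913 0.1122 0.084 ] jaw 15.2
[[-0.9, 1.1, 4.0, -0.2, -0.0, 0.2, 85.0]]
```

>>> {"method": "jog_arm", "body": {"deltas": [[[-0.9,1,3,0,0,0.2,85],[0,0,0,0,0,0,40],[0,0,0,0,0,0,40],[0,0,0,0,0,0,40],[0,0,0,0,0,0,40]]]}}

```text
clock: 38.7
eef_pos: [0.594, 0.1134, 0.0832]
tool_rot: [0.608, 0.794, 0.001, 0.0]
ft_force: [-0.5, -0.1, -1.6]
grip_width: 0.0609
```

>>> {"method": "jog_arm", "body": {"deltas": [[[0,0,-3,0,0,0,40],[15,0,0,0,0,0,40],[15,0,0,0,0,0,40],[0,0,0,0,0,0,40]]]}}

```text
clock: 39.1
eef_pos: [0.5851, 0.1445, 0.0861]
tool_rot: [0.608, 0.794, 0.001, -0.0]
ft_force: [0.8, 1.1, -2.3]
grip_width: 0.0609
```

Run:
```python
from h import *
plan(rp(-2,-39,.082),15,40,25); print(get_obs()['grip_width'])
```

```text
n 1 turn [ 0.  -0.1  0.1] q [0.24 0.54 0.06 1.09 0.   1.55] pos [0.5851 0.1445 0.0861] jaw 15.1
[[7.3, -1.3, 4.1, 0.0, -0.1, 0.1, 40.0]]
0.06091084230633216
```

>>> {"method": "jog_arm", "body": {"deltas": [[[7,-1,0,0,0,0,40],[0,0,3,0,0,0,40],[0,0,0,0,0,0,40],[0,0,0,0,0,0,40]]]}}

```text
clock: 39.5
eef_pos: [0.5814, 0.1527, 0.0826]
tool_rot: [0.607, 0.794, 0.0, -0.0]
ft_force: [0.0, -0.3, -1.9]
grip_width: 0.061
```

>>> {"method": "jog_arm", "body": {"deltas": [[[0,0,0,0,0,0,85],[0,0,0,0,0,0,85],[0,0,0,0,0,0,85],[0,0,-40,0,0,0,85],[0,0,-40,0,0,0,85]]]}}

```text
clock: 40.0
eef_pos: [0.5779, 0.1506, 0.1583]
tool_rot: [0.608, 0.794, -0.005, -0.004]
ft_force: [1.1, -0.0, 0.6]
grip_width: 0.085
```

Run:
```python
from h import *
print(torack(get_obs()['eef_pos'],np.load('rk.npy'))*1000)
im,c,D=dets('top')
for d in D:
    w=unproj([d['at']],[.05],c)[0]
    if w[1]<0: print(np.round(d['at']),np.round(fit([(d['pixels'],c)],UP,0,[.629,-.063,np.radians(50)]),4))
# view pose, jaw 51
j=np.radians(51); X=np.array([-np.sin(j),np.cos(j)]); v=np.array([.629,-.063])-.035*X; print(v)
plan([*v,.24],51,85,35)
```

```text
[[ -6.05888076 -38.58830851]]
[291. 164.] [ 0.629  -0.0632 52.0024  0.9436]
[ 0.65620011 -0.08502621]
n 8 turn [  0.   -0.  -35.9] q [0.25 0.48 0.17 1.27 0.   1.56] pos [0.582  0.1516 0.1641] jaw 15.1
[[-31.0, 1.2, -9.5, 0.0, -0.0, -4.5, 85.0], [-31.0, -1.2, -9.5, 0.0, -0.0, -4.5, 85.0], [-30.8, -3.6, -9.5, 0.0, -0.0, -4.5, 85.0], [-30.4, -6.0, -9.5, 0.0, -0.0, -4.5, 85.0], [-29.8, -8.4, -9.5, 0.0, -0.0, -4.5, 85.0]]
[[-29.1, -10.7, -9.5, 0.0, -0.0, -4.5, 85.0], [-28.2, -12.9, -9.5, 0.0, -0.0, -4.5, 85.0], [-27.1, -15.1, -9.5, 0.0, -0.0, -4.5, 85.0]]
```

>>> {"method": "jog_arm", "body": {"deltas": [[[-31,1,-11,0,0,-4.5,85],[-31,-1,-11,0,0,-4.5,85],[-31,-4,-11,0,0,-4.5,85],[-30,-6,-9,0,0,-4.5,85],[-30,-8,-9,0,0,-4.5,85]]]}}

```text
clock: 40.6
eef_pos: [0.6302, 0.0036, 0.2167]
tool_rot: [0.431, 0.902, 0.001, 0.0]
ft_force: [-0.4, 0.6, 0.3]
grip_width: 0.0849
```

>>> {"method": "jog_arm", "body": {"deltas": [[[-29,-11,-8,0,0,-4.5,85],[-28,-13,-6,0,0,-4.5,85],[-20,-11,-6,0,0,-4.5,85],[0,0,0,0,0,0,85],[0,0,0,0,0,0,85]]]}}

```text
clock: 41.1
eef_pos: [0.6595, -0.0858, 0.2371]
tool_rot: [0.321, 0.947, 0.001, 0.002]
ft_force: [-0.5, 0.1, -0.6]
grip_width: 0.085
```

Run:
```python
from h import *
im,c,D=dets('wrist','box8',save='w9.png')
for d in D:
    p=d['pixels']; print(np.round(d['at']),p.sum(),round(d['conf'],2),np.median(im[p],0),np.round(fit([(p,c)],UP,0,[.629,-.063,np.radians(51)]),4))
plan([.629,-.063,.12],51,85,35)
```

```text
[257. 139.] 2745 0.97 [79. 58. 93.] [ 0.6287 -0.0633 49.8396  0.973 ]
[374.  19.] 4188 0.9 [89. 65. 55.] [ 0.629 -0.063 51.     0.   ]
n 4 turn [0.2 0.1 1.7] q [-0.13  0.58  0.54  1.52  0.    0.52] pos [ 0.6592 -0.0849  0.2371] jaw 52.7
[[9.4, -0.3, 29.2, 0.0, 0.0, 0.4, 85.0], [9.4, -0.4, 29.3, 0.0, 0.0, 0.4, 85.0], [9.4, -0.4, 29.3, 0.0, 0.0, 0.4, 85.0], [9.3, -0.5, 29.3, 0.0, 0.0, 0.4, 85.0]]
```

View pics/w9.png

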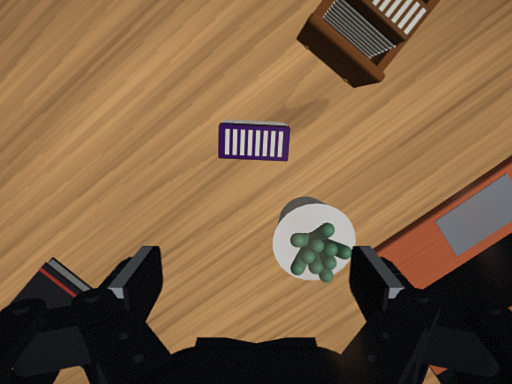

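Purple box 8 stands at (255,141), clear of the succulent at (315,240). I'll move over it first, then descend straight.

>>> {"method": "jog_arm", "body": {"deltas": [[[18,0,10,0,0,0.9,85],[19,0,15,0,0,0.9,85],[0,0,30,0,0,0,85],[0,0,30,0,0,0,85],[0,0,0,0,0,0,85]]]}}

```text
clock: 41.7
eef_pos: [0.6279, -0.0545, 0.15]
tool_rot: [0.333, 0.943, 0.002, 0.002]
ft_force: [-0.8, 0.5, -1.0]
grip_width: 0.085
```

Run:
```python
from h import *
plan([.6287,-.0633,.066],50.5,85,35)
```

```text
n 3 turn [0.3 0.1 0.6] q [-0.09  0.54  0.23  1.26  0.    0.59] pos [ 0.6279 -0.0545  0.15  ] jaw 51.1
[[-2.0, -2.2, 28.0, 0.1, 0.0, 0.2, 85.0], [-2.0, -2.2, 28.0, 0.1, 0.0, 0.2, 85.0], [-2.0, -2.1, 28.0, 0.1, 0.0, 0.2, 85.0]]
```

>>> {"method": "jog_arm", "body": {"deltas": [[[-3,-3,25,0,0,0.2,85],[-3,-3,25,0,0,0.2,85],[0,0,12,0,0,0.2,85],[0,0,0,0,0,0,85],[0,0,0,0,0,0,85]]]}}

```text
clock: 42.2
eef_pos: [0.6317, -0.0585, 0.0926]
tool_rot: [0.335, 0.942, 0.003, 0.005]
ft_force: [-0.2, -0.4, 0.4]
grip_width: 0.0848
```

Run:
```python
from h import *
plan([.6287,-.0633,.066],50.5,85,35); print(get_obs()['ft_force'])
```

```text
n 1 turn [0.6 0.4 0.3] q [-0.09  0.58  0.15  1.13  0.    0.59] pos [ 0.6317 -0.0585  0.0926] jaw 50.8
[[-0.5, -5.8, 26.5, 0.6, 0.4, 0.3, 85.0]]
[-0.20841854 -0.35718369  0.38308385]
```

>>> {"method": "jog_arm", "body": {"deltas": [[[-0.5,-5,15,0.6,0.4,0.3,85],[0,0,5,0,0,0,85],[0,0,0,0,0,0,85],[0,0,0,0,0,0,85]]]}}

```text
clock: 42.6
eef_pos: [0.6313, -0.0628, 0.0747]
tool_rot: [0.338, 0.941, -0.0, 0.003]
ft_force: [0.5, 0.5, 0.8]
grip_width: 0.085
```

Run:
```python
from h import *
plan([.6287,-.0633,.066],50.5,85,35); print(get_obs()['ft_force'])
```

```text
n 1 turn [ 0.1  0.3 -0. ] q [-0.1   0.6   0.14  1.1  -0.    0.59] pos [ 0.6313 -0.0628  0.0747] jaw 50.5
[[1.8, -2.0, 8.7, 0.1, 0.3, -0.0, 85.0]]
[0.49307796 0.4975196  0.75318148]
```

>>> {"method": "jog_arm", "body": {"deltas": [[[1.8,-2,6,0,0.3,0,85],[0,0,0,0,0,0,85],[0,0,0,0,0,0,40],[0,0,0,0,0,0,40],[0,0,0,0,0,0,40]]]}}

```text
clock: 43.1
eef_pos: [0.6291, -0.0638, 0.0697]
tool_rot: [0.338, 0.941, 0.001, 0.001]
ft_force: [-0.2, -0.7, -1.5]
grip_width: 0.0609
```

>>> {"method": "jog_arm", "body": {"deltas": [[[0,0,0,0,0,0,40],[0,0,-20,0,0,0,40],[0,0,-40,0,0,0,40],[0,0,-40,0,0,0,40],[0,0,-40,0,0,0,40]]]}}

```text
clock: 43.6
eef_pos: [0.6226, -0.063, 0.2028]
tool_rot: [0.338, 0.941, -0.002, -0.01]
ft_force: [1.0, -0.2, -1.5]
grip_width: 0.0612
```

Run:
```python
from h import *
plan(rp(-2,-76,.22),15,40,35); print(get_obs()['grip_width'])
```

```text
n 6 turn [-0.9 -0.8 35.5] q [-0.1   0.52  0.35  1.42  0.    0.59] pos [ 0.6226 -0.063   0.2028] jaw 50.5
[[23.0, 19.6, -2.7, -0.1, -0.1, 5.9, 40.0], [24.9, 17.2, -2.7, -0.1, -0.1, 5.9, 40.0], [26.5, 14.5, -2.7, -0.1, -0.1, 5.9, 40.0], [27.8, 11.7, -2.7, -0.1, -0.1, 5.9, 40.0], [28.9, 8.8, -2.8, -0.1, -0.1, 5.9, 40.0]]
[[29.6, 5.8, -2.8, -0.1, -0.1, 5.9, 40.0]]
0.06121118301508198
```

>>> {"method": "jog_arm", "body": {"deltas": [[[23,20,-8,0,0,5.9,40],[25,17,-6,0,0,5.9,40],[26,15,-4,0,0,5.9,40],[28,12,-3,0,0,5.9,40],[29,9,-3,0,0,5.9,40]]]}}

```text
clock: 44.1
eef_pos: [0.6025, 0.0862, 0.2357]
tool_rot: [0.578, 0.816, -0.001, -0.003]
ft_force: [1.0, -0.6, -1.6]
grip_width: 0.061
```

>>> {"method": "jog_arm", "body": {"deltas": [[[24,5,-3,0,0,5.9,40],[0,0,0,0,0,0,40],[0,0,0,0,0,0,40]]]}}

```text
clock: 44.4
eef_pos: [0.5978, 0.116, 0.2385]
tool_rot: [0.619, 0.785, -0.001, -0.004]
ft_force: [-0.0, -0.6, -2.0]
grip_width: 0.0609
```

Run:
```python
from h import *
im,c=shot('wrist','w10.png'); plan(rp(-2,-76,.16),15,40,35)
```

```text
n 3 turn [-0.4 -0.3 -1.5] q [0.19 0.47 0.35 1.46 0.01 1.52] pos [0.5979 0.1159 0.2385] jaw 13.5
[[0.2, -1.9, 26.2, -0.1, -0.1, -0.5, 40.0], [0.3, -2.0, 26.2, -0.1, -0.1, -0.5, 40.0], [0.3, -2.0, 26.2, -0.1, -0.1, -0.5, 40.0]]
```

View pics/w10.png

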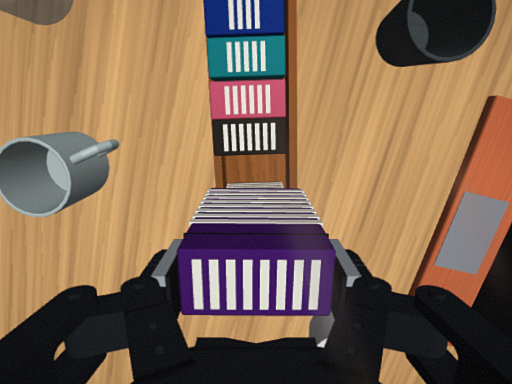

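Boxes 4, 5, 6 and 7 are in order, with bars at (244,12), (245,57), (247,99) and (249,136). Box 8 is held straight above the gap.

Run:
```python
from h import *
c=cam('wrist'); im=cv2.imread('pics/w10.png'); rk=np.load('rk.npy')
for n,u,v in [(5,245,57),(6,247,99),(7,249,136)]:
    s=im[v-16:v+16,u-28:u+29].min(2)>130; yy,xx=np.nonzero(s); p=[u-28+xx.mean(),v-16+yy.mean()]; print(n,np.round(p),np.round(torack(unproj([p],[.112],c),rk)*1000,1))
p=unproj([[256,285]],[get_obs()['eef_pos'][2]+.03],c); print('held lid',torack(p,rk)*1000,'tcp',torack(get_obs()['eef_pos'],rk)*1000)
```

```text
5 [246.  56.] [[-1.1 31.2]]
6 [247.  99.] [[-1.1 -1.5]]
7 [249. 137.] [[ -0.2 -31.7]]
held lid [[  5.01543634 -77.66956494]] tcp [[  4.25672582 -77.193032  ]]
```

>>> {"method": "jog_arm", "body": {"deltas": [[[1,-3,25,-0.2,-0.2,-0.8,40],[1,-3,25,-0.2,0,-0.7,40],[0,0,25,0,0,0,40],[0,0,20,0,0,0,40],[0,0,0,0,0,0,40]]]}}

```text
clock: 44.95
eef_pos: [0.5928, 0.1114, 0.1412]
tool_rot: [0.61, 0.793, 0.002, 0.0]
ft_force: [-1.3, 0.7, -1.6]
grip_width: 0.0609
```

Run:
```python
from h import *
plan(rp(-2,-73,.082),15,40,35)
```

```text
n 2 turn [ 0.2 -0.1 -0.1] q [0.18 0.49 0.13 1.21 0.   1.5 ] pos [0.5928 0.1114 0.1412] jaw 14.9
[[3.6, -0.2, 29.6, 0.1, -0.0, -0.1, 40.0], [3.6, -0.1, 29.6, 0.1, -0.0, -0.1, 40.0]]
```

>>> {"method": "jog_arm", "body": {"deltas": [[[4,0,12,0.1,0,0,40],[4,0,15,0.1,0,0,40],[0,0,10,0,0,0,40],[0,0,0,0,0,0,40],[0,0,0,0,0,0,40]]]}}

```text
clock: 45.45
eef_pos: [0.5932, 0.1172, 0.1048]
tool_rot: [0.611, 0.792, 0.002, 0.001]
ft_force: [0.7, -0.2, -1.0]
grip_width: 0.0609
```

Run:
```python
from h import *
plan(rp(-2,-73,.082),15,40,35); print(get_obs()['ft_force'])
```

```text
n 1 turn [ 0.2 -0.  -0.3] q [0.19 0.52 0.08 1.13 0.   1.51] pos [0.5932 0.1172 0.1048] jaw 14.7
[[1.8, -2.1, 22.8, 0.2, -0.0, -0.3, 40.0]]
[ 0.6645233  -0.23093452 -0.95706101]
```

>>> {"method": "jog_arm", "body": {"deltas": [[[1.5,-2,12,0.2,0,-0.3,40],[0,0,6,0,0,0,40],[0,0,4,0,0,0,40],[0,0,0,0,0,0,40],[0,0,0,0,0,0,40]]]}}

```text
clock: 45.95
eef_pos: [0.592, 0.1182, 0.0827]
tool_rot: [0.609, 0.793, 0.001, 0.001]
ft_force: [-0.0, 0.5, -1.0]
grip_width: 0.061
```

Run:
```python
from h import *
plan(rp(-2,-73,.082),15,40,35); print(get_obs()['ft_force'])
```

```text
n 1 turn [ 0.2 -0.  -0. ] q [0.2  0.54 0.05 1.08 0.   1.51] pos [0.592  0.1182 0.0827] jaw 15.0
[[0.5, -1.2, 0.7, 0.2, -0.0, -0.0, 40.0]]
[-0.02860984  0.48942949 -0.99339485]
```

Next: release, rise well clear, and take a final look.

>>> {"method": "jog_arm", "body": {"deltas": [[[0,0,0.7,0,0,0,40],[0,0,0,0,0,0,85],[0,0,0,0,0,0,85],[0,0,0,0,0,0,85],[0,0,-30,0,0,0,85]]]}}

```text
clock: 46.45
eef_pos: [0.5899, 0.1178, 0.1098]
tool_rot: [0.609, 0.793, -0.001, -0.001]
ft_force: [0.7, 0.1, -0.4]
grip_width: 0.0849
```

>>> {"method": "jog_arm", "body": {"deltas": [[[0,0,-40,0,0,0,85],[20,-5,-40,0,0,0,85],[40,-5,-40,0,0,0,85],[40,-5,-40,0,0,0,85],[30,-5,-40,0,0,0,85]]]}}

```text
clock: 46.95
eef_pos: [0.5408, 0.2273, 0.3037]
tool_rot: [0.612, 0.791, -0.002, -0.002]
ft_force: [0.7, -0.1, 0.1]
grip_width: 0.0853
```

>>> {"method": "jog_arm", "body": {"deltas": [[[15,0,-10,0,0,0,85],[0,0,0,0,0,0,85],[0,0,0,0,0,0,85]]]}}

```text
clock: 47.25
eef_pos: [0.5376, 0.2469, 0.3227]
tool_rot: [0.61, 0.792, 0.005, 0.002]
ft_force: [0.9, 0.3, -0.3]
grip_width: 0.0851
```

Run:
```python
from h import *
im,c=shot('wrist','w11.png'); shot('side','side11.png'); print(get_obs()['eef_pos'])
a=cv2.imread('pics/side11.png')[130:330,130:350]; cv2.imwrite('pics/c11.png',np.hstack([cv2.imread('pics/w11.png')[:, 130:400],cv2.resize(a,(422,384),interpolation=cv2.INTER_CUBIC)]))
```

```text
[0.53741704 0.2460848  0.32160925]
```

View pics/c11.png

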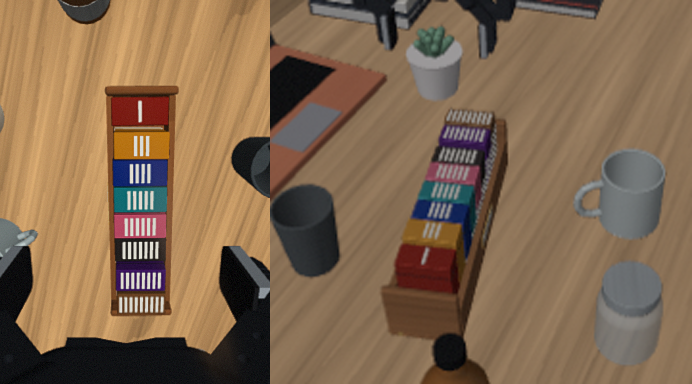

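The rack now holds 1, 3, 4, 5, 6, 7, 8 and 9 in order, all upright. In the crop the lid bars run from (140,110) to (142,305). I'll check the numbers.

Run:
```python
from h import *
c=cam('wrist'); im=cv2.imread('pics/w11.png')
o=[d for d in masks_of('rack','wrist')]; rk=np.load('rk.npy')
for n,u,v in [(1,270,110),(3,271,146),(4,271,173),(5,271,200),(6,271,227),(7,271,249),(8,270,281),(9,271,305)]:
    s=im[v-11:v+12,u-25:u+26].min(2)>125; s[:, :2]=0
    yy,xx=np.nonzero(s); p=[u-25+np.median(xx),v-11+np.median(yy)]; print(n,np.round(p),np.round(torack(unproj([p],[.112],c),rk)*1000,1))
for n,uv in [('L',(240,88)),('R',(271,314))]: print(n,np.round(torack(unproj([uv],[.08],c),rk)*1000,1))
im,c=shot('top')
for t in 'mug amber flask succulent pencup notebook'.split():
    for d in masks_of(t,'top')[:1]: print(t,round(d['conf'],2),np.round(unproj([d['at']],[.05],c)[0],3))
```

```text
1 [270. 110.] [[ -2.7 130.4]]
3 [271. 146.] [[-1.3 92.6]]
4 [272. 173.] [[ 0.  61.8]]
5 [270. 200.] [[-2.  30.2]]
6 [271. 226.] [[-0.6 -2.3]]
7 [270. 250.] [[ -1.5 -32.5]]
8 [269. 280.] [[ -2.4 -73. ]]
9 [271. 304.] [[   0.4 -107.3]]
L [[-35.6 155. ]]
R [[   2.5 -145.2]]
mug 0.92 [0.391 0.075 0.05 ]
succulent 0.93 [ 0.751 -0.072  0.05 ]
pencup 0.57 [0.737 0.298 0.05 ]
notebook 0.79 [ 0.67  -0.403  0.05 ]
```

```bash
python3 -c "
from workcell import *
print(job_done(), get_obs()['clock'])"
```

```text
the job is handed in; nothing more can be done
the job is handed in; nothing more can be done
```

All eight boxes that were present now stand in the rack in number order: 1, 3, 4, 5, 6, 7, 8, 9 from the left. Box 2 was not in the scene. I handed the job in at about 47 s and have no verdict back.

**What I did:**
- **Boxes 1, 3, 5 and 7:** I gripped each one where it stood, raised it a few millimetres and slid it left. Box 9 stayed where it was.
- **Boxes 4 and 8:** I picked these up standing from the desk and set each into its gap.
- **Box 6:** I gripped it lying down, tilted it upright on the desk, gripped it again from above and put it into the rack.

**Last checks (wrist camera):**
- **Positions along the row:** boxes 1 to 9 in that order read 130, 93, 62, 30, -2, -33, -73 and -107 mm. The smallest gap between neighbours' centres was about 30 mm, against the 26 mm required.
- **Across the rack:** every box was within 3 mm of the middle line.
- **Tilt and contact:** all the boxes looked upright, and the gripper was open and well clear of everything.

**Where the checks disagreed or fell short:**
- Box 1's reading of 130 mm is 1 to 2 mm past the 129 mm the rack allows. I took that as calibration error, since the reading for the rack's left end was also high, by about 1 mm.
- Box 9 read -107 mm at the end but -113 mm at the start, although I never gripped it. The rack's right end also read several millimetres off in that last picture, so I put this down to measurement error too.
- The mug, succulent, pen cup and notebook read within 10 mm of where they started. The bottle and the jar were not detected in the last top picture. The last side picture showed them standing, but I did not measure their positions.

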